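# Swap the sample trays in a bench dryer

## Robot

A 6-joint arm with a two-finger parallel gripper is mounted at the origin on the work surface. World frame = base frame: x ahead of the robot, y to its left, z up, the work surface at z = 0. Lengths are in m, angles in degrees, forces in N, time in s.
With the tool pointing down it reaches from about 0.35 to 0.875 m from the base axis. Payload 4.2 kg.
Tool frame: the origin (TCP) lies midway between the tips of the shut fingers; the grasp point (between the pads) lies 19 mm behind it; y points along the fingers, z is the direction in which the jaws open and shut, and the axes are right-handed (so a half turn about y gives the same grasp; the last joint's range is limited). The gripper opens to 87 mm and grips with 3 to 60 N. Pads are 19 mm wide; open, the fingers measure 117 mm over their backs; the gripper's body (75 mm by 190 mm) begins 51 mm behind the grasp point.
Start: joints at [91.536, 22.042, 0.453, 0, -68.411, -14.817], TCP at [0.144, 0.608, 0.223] pointing down, gripper open.
Joint ranges: [-179.83, 179.83], [-69.29, 118.12], [-61.27, 80.66], [-181.25, 117.63], [-171.15, -9.14], [-177.46, 177.46]. Speed limits (degrees/s): [159.86, 159.86, 180, 180, 180, 180].

## Interface

Orientations are given as a 3x3 rotation matrix whose columns are the frame's x, y, z axes.
In Python, from station import telemetry, optics, close_job, models gives the robot as it stands. The module is installed in compiled form; this text tells all that it offers.
- The arm moves only by the tool carry_out, never from a script. Its argument "targets" is a list of rows, each a list of 3 entries, a list of its own where there are three numbers: the shift along the tool's x, y, z scaled (see below), then the turn, a rotation vector about the tool's x, y, z scaled (see below), then the closure in counts, from 0 (fully open) to 255 (shut). A call has exactly 8 rows; each row is the pose to reach, as a shift and turn from the pose commanded when the call began, along the tool's axes at that moment, turning the shorter way round; what a row does not reach only later rows make up. The controller multiplies each number of a shift by 0.1 m and each number of a turn by 180 degrees. A row lasts 1/12 s, in which the tool goes at most 41.7 mm and 7.16 degrees, less where a joint would pass 70% of its speed; a pose out of reach is approached as far as the arm can. A call with a number of a shift or a turn outside -1 to 1 is refused whole. A call with a gripper value outside its range is refused whole. The fingers move at their own pace and stop on an object; the grip force is fixed at half the most. Time passes only in rows, so rows that repeat a pose let the fingers close, or fill a call up. It gives the time, the measured TCP pose, the force and the opening at its end, in the units of the state.
- telemetry.get_obs(): the state, without advancing time (a new reading comes with each control period).
- optics.camera(name): name is "side" or "top"; returns a dict with "image" (384x512x3 uint8, red, green, blue), "mtx" (3x3 intrinsics, pixels), "R" (3x3) and "t" (3): a world point X has camera coordinates R X + t. Camera axes: x right, y down, z forward; pixel columns grow to the right and rows downward; lengths in m; the calibration is good to about 2 mm. A picture is of the moment at which its call begins. There is no depth.
- close_job(): hands the job in, once; it reports no verdict.
Trained networks look in a picture, given as the dict that the camera call returned (one of the last four; its "shot" number tells which), for a name from the list of things; names that differ only in an ending like _2 or _b are one class to them, and where a whole thing is asked for, a point or a joint stands for the part that bears it (a point fixed in the world has none). Each returns a list of dicts, best first, with "conf" (0 to 1); they miss things now and then, are a little off and sometimes report something else, mostly with a low value. They report only what shows in the picture. A call takes as long as a camera call.
- models.trace(picture, name): "mask" (384x512 bool, what is visible of it).
- models.mark_of(picture, name): "at" ([x, y, z] in m, in world coordinates, good to about 4 mm: a listed point, or the origin of a listed thing).
The state is a dict: "t": time; "joints": joint angles; "dq": joint speeds; "joint_efforts": joint torques, N m; "tool_pos": TCP position; "ee_rot": TCP orientation; "force": force on the tool from outside, world axes, zero at the start; "ft_torque": the same for the moment, N m; "opening": opening from 0.0 (shut) to 1.0 (fully open).
Only numpy, scipy, OpenCV 4.12 (cv2) and the standard library are available. Lean on these libraries where they do the work, as an engineer would, in place of code of your own. Each camera call takes 0.05 s, during which the arm holds its last target.

## Task

Stop the dryer first by pushing its knob down and turning it to stop. Then take the finished sample trays out and lay them flat, not on top of each other, in the shallow steel tray, slide every fresh sample tray fully home into a free slot of its own, and last push and turn the knob to run and let it pop up. Leave the other things on the bench where they are.

Things in the scene. Friction and masses are not known exactly. Their poses are not given: they have to be found in the camera images.
- dryer: low fixed bench-top tray dryer, 45 mm tall. Origin: at table level under the middle of the line of slot mouths; +x runs into the slots, z up. Four equal slots at y = -78, -26, 26, 78 mm. The slot floor (z = 8 mm) goes on outside as an apron to x = -30 mm. A tray fully home against the stop has its origin at dryer x = 9, z = 8 mm; its fin and last 36 mm stay outside.
- knob_grip (a point): point on the knob's axis inside its grip bar (at dryer x = 50, y = 143.5 mm), x along the bar: 42 mm long, 11 wide, 22 tall, on a disc 42 mm across. Knob up: point 73.5 mm above the table, bar top 79.5, bar foot 57.5, top of the grey console 45 mm. Console: dryer x 0 to 130, y 108 to 179 mm.
- knob (a joint): angle (rad) of the push-and-turn knob on the console, vertical axis, growing counter-clockwise from above. 0 = stop (bar 0.7 rad clockwise of dryer +x, at the line mark), 1.4 = run (bar 0.7 rad counter-clockwise of +x, at the dot mark); both are hard ends. An inner gate blocks turning unless the knob is held down; let go in between, it stays down.
- knob_press (a joint): how far the knob is pushed down (m): 0 up, 0.006 fully down; sprung, about 4 N at the top and 8 N fully down. It pops up at stop and at run.
- finished_tray: shallow steel tray for finished work, fixed on the bench, 220 (x) x 190 (y) mm outside, rim 4 mm thick and 12 mm high, inner floor 3 mm above the table. Origin: centre of its underside on the table.
- sheet: paper sheet on the bench, 240 (x) x 210 (y) x 2 mm, fixed, on which the fresh sample trays lie. Origin: centre of its underside.
- jar: small closed jar, 44 mm across, 60 mm tall; not part of the job. Origin: centre of underside.
- carton: small cardboard box 60 x 85 x 35 mm; not part of the job. Origin: centre of underside.
- dish: closed dish 60 mm across, 14 mm tall; not part of the job. Origin: centre of underside.
- slot1 (a point): middle of a slot's floor edge at its mouth (dryer x = 0, y = -78, z = 8 mm), axes as the dryer's. Slot 43 mm wide, 9 mm high, 54 mm deep to its stop; 45 degree lead-ins stick out 4.5 mm beside and above the mouth.
- slot2 (a point): middle of a slot's floor edge at its mouth (dryer x = 0, y = -26, z = 8 mm), axes as the dryer's. Slot 43 mm wide, 9 mm high, 54 mm deep to its stop; 45 degree lead-ins stick out 4.5 mm beside and above the mouth.
- slot3 (a point): middle of a slot's floor edge at its mouth (dryer x = 0, y = 26, z = 8 mm), axes as the dryer's. Slot 43 mm wide, 9 mm high, 54 mm deep to its stop; 45 degree lead-ins stick out 4.5 mm beside and above the mouth.
- slot4 (a point): middle of a slot's floor edge at its mouth (dryer x = 0, y = 78, z = 8 mm), axes as the dryer's. Slot 43 mm wide, 9 mm high, 54 mm deep to its stop; 45 degree lead-ins stick out 4.5 mm beside and above the mouth.
- fresh1: aluminium sample tray: slab 90 (x) x 40 (y) x 5 mm with a black grip fin on it, 22 (x) x 10 (y) mm, top 25 mm above the underside, centred at x = -29 mm; glass samples fixed on the front half. Origin: centre of the underside; +x is the end that enters a slot first. Fresh: starts lying on the paper sheet. May be absent.
- fresh2: aluminium sample tray: slab 90 (x) x 40 (y) x 5 mm with a black grip fin on it, 22 (x) x 10 (y) mm, top 25 mm above the underside, centred at x = -29 mm; glass samples fixed on the front half. Origin: centre of the underside; +x is the end that enters a slot first. Fresh: starts lying on the paper sheet. May be absent.
- fresh3: aluminium sample tray: slab 90 (x) x 40 (y) x 5 mm with a black grip fin on it, 22 (x) x 10 (y) mm, top 25 mm above the underside, centred at x = -29 mm; glass samples fixed on the front half. Origin: centre of the underside; +x is the end that enters a slot first. Fresh: starts lying on the paper sheet. May be absent.
- fresh4: aluminium sample tray: slab 90 (x) x 40 (y) x 5 mm with a black grip fin on it, 22 (x) x 10 (y) mm, top 25 mm above the underside, centred at x = -29 mm; glass samples fixed on the front half. Origin: centre of the underside; +x is the end that enters a slot first. Fresh: starts lying on the paper sheet. May be absent.
- done1: aluminium sample tray: slab 90 (x) x 40 (y) x 5 mm with a black grip fin on it, 22 (x) x 10 (y) mm, top 25 mm above the underside, centred at x = -29 mm; glass samples fixed on the front half. Origin: centre of the underside; +x is the end that enters a slot first. Finished: starts in a dryer slot. May be absent.
- done2: aluminium sample tray: slab 90 (x) x 40 (y) x 5 mm with a black grip fin on it, 22 (x) x 10 (y) mm, top 25 mm above the underside, centred at x = -29 mm; glass samples fixed on the front half. Origin: centre of the underside; +x is the end that enters a slot first. Finished: starts in a dryer slot. May be absent.
- done3: aluminium sample tray: slab 90 (x) x 40 (y) x 5 mm with a black grip fin on it, 22 (x) x 10 (y) mm, top 25 mm above the underside, centred at x = -29 mm; glass samples fixed on the front half. Origin: centre of the underside; +x is the end that enters a slot first. Finished: starts in a dryer slot. May be absent.
- done4: aluminium sample tray: slab 90 (x) x 40 (y) x 5 mm with a black grip fin on it, 22 (x) x 10 (y) mm, top 25 mm above the underside, centred at x = -29 mm; glass samples fixed on the front half. Origin: centre of the underside; +x is the end that enters a slot first. Finished: starts in a dryer slot. May be absent.

How it is judged:
By the outcome, as a careful person would: the job done as asked, in the order asked, and still so for the second after the job is handed in, with the robot touching nothing.
Of fresh1, fresh2, fresh3, fresh4 only 3 to 4 are there at a start; the rules pass over those that are not, and their reading is None.
Of done1, done2, done3, done4 only 1 to 2 are there at a start; the rules pass over those that are not, and their reading is None.
At some moment in a run one of fresh1, fresh2, fresh3, fresh4 may be knocked a few centimetres aside while the robot is not near it.
Once in a run the grip may slacken for a moment while it holds something.
It also fails if it takes over 210 s, if anything falls off the work surface, if the arm or the gripper's body presses on something with over 40 N, if the wrist force passes 120 N, or if a joint passes its speed limit or range.

## Working session

There is one attempt and no reset: what is moved stays moved. The work goes in short steps, Python scripts to look and compute and a tool call to move; the robot and the scene stay as the last step left them, time stands still between calls to the robot, and variables do not carry over. Pictures are saved under pics/ and viewed, and the job is handed in when it is done.

Besides the shell and the picture viewer there is one more tool, called after ">>>" as a command line: name --argument value ..., lists and objects as JSON in quotes. carry_out: Moves the arm, as the interface text tells. Shifts and turns lie within -1 to 1; 1 stands for 0.1 m of shift or 180 degrees of turn. Its arguments: {"type":"object","properties":{"targets":{"type":"array"}},"required":["targets"]}

```bash
mkdir -p pics; ls; cat > h.py <<'E'
import numpy as np, cv2
from station import telemetry, optics, models
def shot(name,fn=None):
    p=optics.camera(name)
    if fn: cv2.imwrite('pics/'+fn,cv2.cvtColor(p['image'],cv2.COLOR_RGB2BGR))
    return p
E
python3 - <<'E'
from h import *
np.set_printoptions(precision=4,suppress=True)
o=telemetry.get_obs();print(o)
for n in('top','side'):
    p=shot(n,n+'0.png');print(n,p['mtx'],p['R'],p['t'],p.keys())
E
```

```text
pics
{'t': 0.0, 'joints': array([ 91.536 ,  22.0913,   0.3799,  -0.0289, -68.4112, -14.8155]), 'dq': array([ 0.056 , -0.0147,  0.1186, -0.0309, -0.0121,  0.0077]), 'joint_efforts': array([  0.0007, -39.0665,  18.7406,   4.2198,   0.011 ,  -0.0002]), 'tool_pos': array([0.1434, 0.6077, 0.2215]), 'ee_rot': array([[-0.9732, -0.0004, -0.2299],
       [ 0.2299, -0.0022, -0.9732],
       [-0.0001, -1.    ,  0.0022]]), 'force': array([ 0.5455, -0.4437, -0.326 ]), 'ft_torque': array([ 0.0136,  0.0126, -0.0017]), 'opening': 0.9973006548347944}
top [[409.4596   0.     257.6684]
 [  0.     409.4596 190.6526]
 [  0.       0.       1.    ]] [[-0.0063 -1.      0.0022]
 [-0.9949  0.006  -0.1011]
 [ 0.101  -0.0028 -0.9949]] [-0.0125  0.6243  1.0535] dict_keys(['image', 'mtx', 'R', 't', 'shot'])
side [[442.3065   0.     252.1756]
 [  0.     442.3065 194.2309]
 [  0.       0.       1.    ]] [[-0.9178 -0.3966  0.0181]
 [-0.2975  0.657  -0.6927]
 [ 0.2628 -0.6412 -0.721 ]] [0.5626 0.23   1.0953] dict_keys(['image', 'mtx', 'R', 't', 'shot'])
```

View pics/top0.png

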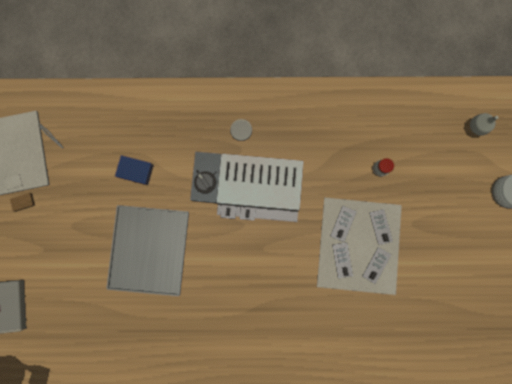

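View pics/side0.png

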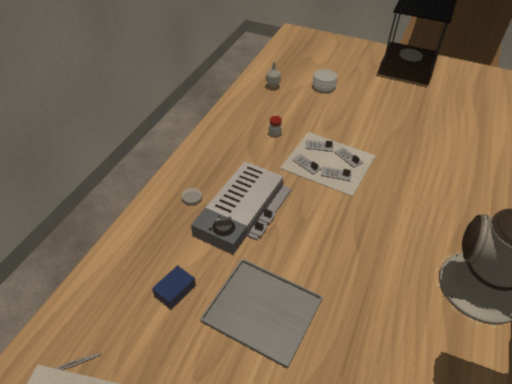

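```bash
python3 - <<'E'
from h import *
np.set_printoptions(precision=4,suppress=True)
p=shot('top')
for n in ['dryer','knob_grip','finished_tray','sheet','jar','carton','dish','slot1','slot2','slot3','slot4','fresh1','done1']:
    print(n,[(round(d['conf'],2),np.round(d['at'],4)) for d in models.mark_of(p,n)][:8])
E
```

```text
dryer [(0.61, array([ 0.5835, -0.0156,  0.0009]))]
knob_grip [(0.71, array([ 0.4283, -0.3314, -0.0007])), (0.57, array([ 0.4377, -0.2437,  0.0039])), (0.56, array([0.6464, 0.1225, 0.0694]))]
finished_tray [(0.67, array([0.467 , 0.2768, 0.0019])), (0.6, array([0.5967, 0.0074, 0.0069]))]
sheet [(0.94, array([ 0.4832, -0.2881,  0.0026]))]
jar [(0.7, array([ 0.6846, -0.3504, -0.0004]))]
carton [(0.91, array([0.6863, 0.313 , 0.0011]))]
dish [(0.6, array([0.7962, 0.0254, 0.001 ]))]
slot1 [(0.98, array([ 0.5767, -0.0976,  0.0064])), (0.86, array([0.5927, 0.0598, 0.0045])), (0.74, array([0.5851, 0.0101, 0.011 ])), (0.73, array([ 0.5804, -0.0426,  0.0092]))]
slot2 [(0.98, array([ 0.5767, -0.0976,  0.0064])), (0.86, array([0.5927, 0.0598, 0.0045])), (0.74, array([0.5851, 0.0101, 0.011 ])), (0.73, array([ 0.5804, -0.0426,  0.0092]))]
slot3 [(0.98, array([ 0.5767, -0.0976,  0.0064])), (0.86, array([0.5927, 0.0598, 0.0045])), (0.74, array([0.5851, 0.0101, 0.011 ])), (0.73, array([ 0.5804, -0.0426,  0.0092]))]
slot4 [(0.98, array([ 0.5767, -0.0976,  0.0064])), (0.86, array([0.5927, 0.0598, 0.0045])), (0.74, array([0.5851, 0.0101, 0.011 ])), (0.73, array([ 0.5804, -0.0426,  0.0092]))]
fresh1 [(0.97, array([ 0.4447, -0.2403,  0.0019])), (0.94, array([ 0.5254, -0.3479,  0.0005])), (0.64, array([ 0.4306, -0.3297, -0.0028])), (0.61, array([ 0.5381, -0.2451,  0.0023]))]
done1 [(0.71, array([0.5955, 0.0036, 0.0069])), (0.69, array([0.5946, 0.0568, 0.0093])), (0.24, array([ 0.6864, -0.3495,  0.0026]))]
```

```bash
python3 - <<'E'
from h import *
t=cv2.imread('pics/top0.png');s=cv2.imread('pics/side0.png')
cv2.imwrite('pics/z1.png',cv2.resize(t[140:230,180:315],None,fx=5.9,fy=5.9,interpolation=cv2.INTER_CUBIC))
cv2.imwrite('pics/z2.png',cv2.resize(s[155:255,185:300],None,fx=5.9,fy=5.9,interpolation=cv2.INTER_CUBIC))
cv2.imwrite('pics/z3.png',cv2.resize(t[192:300,312:410],None,fx=5.5,fy=5.5,interpolation=cv2.INTER_CUBIC))
E
```

```text
(no output)
```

View pics/z1.png

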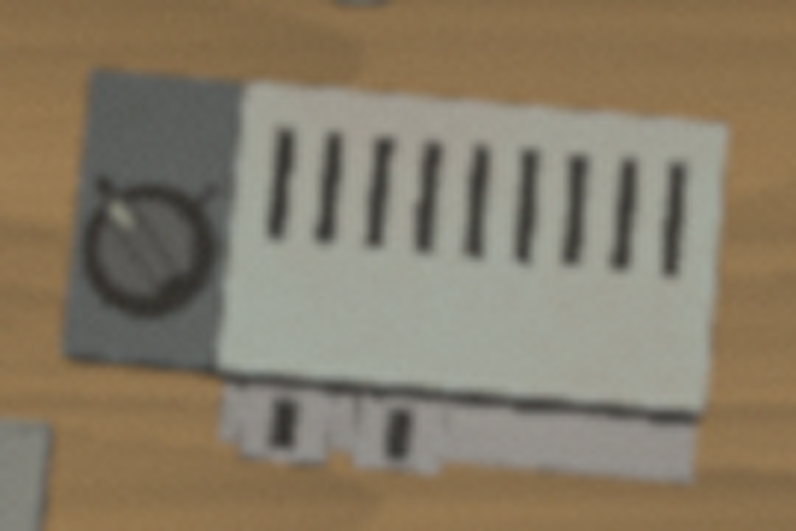

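View pics/z2.png

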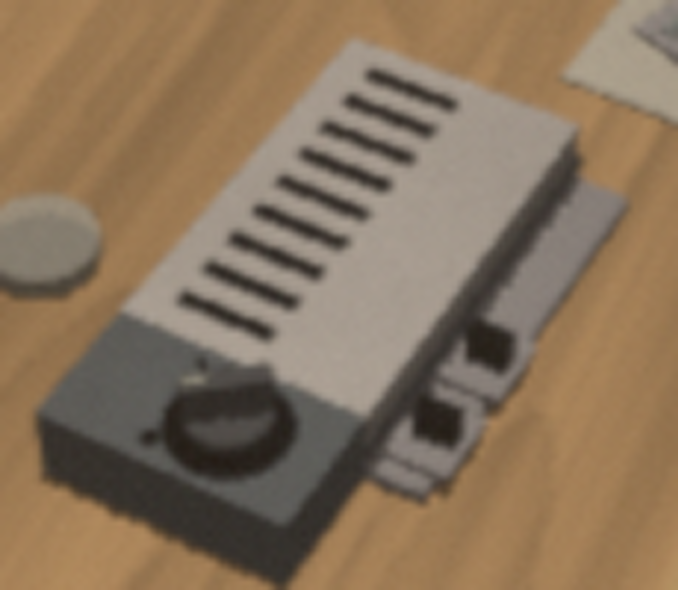

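View pics/z3.png

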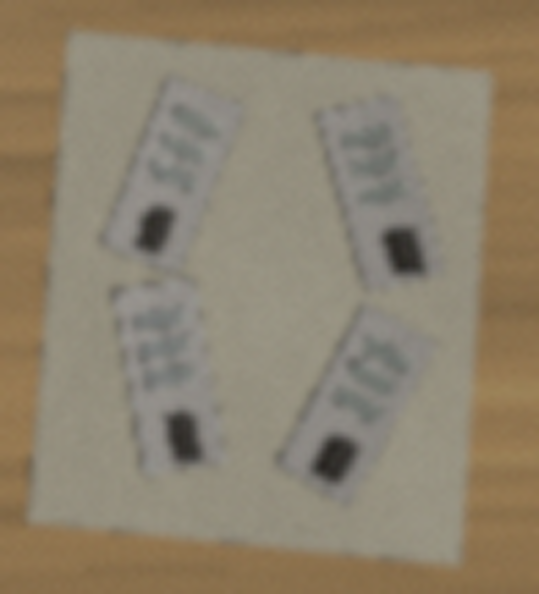

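```bash
cat >> h.py <<'E'
from scipy.optimize import least_squares
from scipy.spatial.transform import Rotation as Ro
import json
def proj(p,X):
    c=np.asarray(X)@p['R'].T+p['t']; q=c@p['mtx'].T; return q[:,:2]/q[:,2:]
def T2(pose,X):
    x,y,a=pose; X=np.asarray(X,float); c,s=np.cos(a),np.sin(a)
    return np.c_[x+c*X[:,0]-s*X[:,1], y+s*X[:,0]+c*X[:,1], X[:,2]]
E
python3 - <<'E'
from h import *
np.set_printoptions(precision=4,suppress=True)
pt,ps=shot('top'),shot('side')
z1=lambda q:(np.array(q,float)+.5)/5.9-.5+[180,140]
z2=lambda q:(np.array(q,float)+.5)/5.9-.5+[185,155]
a=z1([(93,72),(68,358),(243,84),(220,374),(728,124),(703,410)])
b=z2([(40,413),(283,527),(120,315),(362,415),(352,40),(578,130)])
def pts(Y): return np.array([[.13,.179,.045],[0,.179,.045],[.13,.108,.045],[0,.108,.045],[.13,-Y,.045],[0,-Y,.045]])
def f(v,which):
    W=T2(v[:3],pts(v[3])); r=[]
    if 't' in which: r.append(proj(pt,W)-a)
    if 's' in which: r.append(proj(ps,W)-b)
    return np.concatenate(r).ravel()
for w in('t','s','ts'):
    r=least_squares(f,[.585,-.015,-.1,.108],args=(w,));print(w,r.x,np.degrees(r.x[2]),np.round(r.fun.reshape(-1,2),1).tolist())
v=r.x
W=T2(v[:3],[[.05,.1435,.0735],[0,-.078,.008],[0,-.026,.008],[0,.026,.008],[0,.078,.008],[-.02,.026,.033],[-.02,.078,.033]]);print(W)
print(proj(pt,W))
for n in('knob_grip','dryer','slot1','finished_tray','done1','fresh1'):
  for p in (pt,ps): print(n,[(round(d['conf'],2),np.round(d['at'],4).tolist()) for d in models.mark_of(p,n)][:6])
E
```

```text
t [ 0.5823 -0.0183 -0.087   0.1061] -4.98624452479986 [[-0.4, -0.1], [-0.9, 0.3], [1.0, -0.0], [0.4, -0.2], [-0.4, -0.3], [0.4, 0.3]]
s [ 0.5804 -0.018  -0.097   0.1061] -5.560190047846222 [[-1.2, -0.1], [0.3, 0.3], [0.1, -0.9], [0.8, 0.5], [-0.2, 0.1], [0.1, -0.2]]
ts [ 0.5814 -0.0182 -0.091   0.1062] -5.215829282448721 [[-0.2, -0.1], [-0.9, 0.4], [1.1, 0.2], [0.4, -0.0], [-0.2, 0.2], [0.4, 0.8], [-1.3, 0.1], [0.4, 0.3], [-0.1, -0.8], [0.6, 0.4], [-0.8, 0.0], [-0.4, -0.4]]
[[ 0.6443  0.1201  0.0735]
 [ 0.5744 -0.0959  0.008 ]
 [ 0.5791 -0.0441  0.008 ]
 [ 0.5838  0.0077  0.008 ]
 [ 0.5885  0.0595  0.008 ]
 [ 0.5639  0.0095  0.033 ]
 [ 0.5686  0.0613  0.033 ]]
[[204.1817 181.4767]
 [287.2723 209.7446]
 [268.0492 208.1104]
 [248.8376 206.4773]
 [229.6376 204.8451]
 [247.995  213.4455]
 [228.3162 211.7704]]
knob_grip [(0.54, [0.6472, 0.1208, 0.0726])]
knob_grip [(0.56, [0.6446, 0.1185, 0.0742])]
dryer [(0.61, [0.5823, -0.0147, 0.0011])]
dryer [(0.97, [0.5838, -0.0118, 0.0019]), (0.49, [0.4412, -0.2397, 0.0037])]
slot1 [(0.84, [0.5852, 0.008, 0.0121]), (0.77, [0.5798, -0.0397, 0.0092]), (0.59, [0.5766, -0.0962, 0.0071]), (0.58, [0.5922, 0.0587, 0.0058])]
slot1 [(0.86, [0.5802, -0.0425, 0.0088]), (0.8, [0.5859, 0.0098, 0.0033]), (0.7, [0.5761, -0.0931, 0.0057]), (0.57, [0.5885, 0.0598, 0.013])]
finished_tray [(0.73, [0.469, 0.2779, 0.0001]), (0.6, [0.5739, -0.0987, 0.0052]), (0.47, [0.4292, -0.3313, 0.0029])]
finished_tray [(0.69, [0.467, 0.2758, -0.0022])]
done1 [(0.74, [0.5966, 0.005, 0.0105]), (0.66, [0.5991, 0.057, 0.0076])]
done1 [(0.59, [0.5945, 0.0087, 0.01]), (0.48, [0.5997, 0.0588, 0.0046])]
fresh1 [(0.94, [0.5243, -0.3436, 0.0003]), (0.87, [0.5388, -0.249, 0.003]), (0.57, [0.4432, -0.2393, 0.0011])]
fresh1 [(0.61, [0.5268, -0.3509, 0.0015]), (0.59, [0.4269, -0.3301, 0.0002]), (0.58, [0.5368, -0.2452, 0.0002]), (0.54, [0.4405, -0.24, 0.0038])]
```

```bash
cat >> h.py <<'E'
def plan(pos,heading):
    """shift/turn (scaled) from measured pose to pos with tool down, jaw heading deg"""
    o=telemetry.get_obs(); R=o['ee_rot']; p=o['tool_pos']
    h=np.radians(heading); z=np.array([np.cos(h),np.sin(h),0]); y=np.array([0,0,-1.]); x=np.cross(y,z)
    Rt=np.c_[x,y,z]
    sh=R.T@(np.asarray(pos)-p)/0.1
    rv=Ro.from_matrix(R.T@Rt).as_rotvec()/np.pi
    print('t',round(o['t'],2),'pos',np.round(p,4),'head',round(float(np.degrees(np.arctan2(R[1,2],R[0,2]))),1),'F',np.round(o['force'],1),'op',round(o['opening']*87,1))
    print(' shift',np.round(sh,3).tolist(),'turn',np.round(rv,3).tolist())
E
cat > p.sh <<'E'
python3 -c "
from h import *
import sys
plan([float(a) for a in sys.argv[1:4]],float(sys.argv[4]))" $@
E
chmod +x p.sh; ./p.sh 0.645 0.120 0.20 -103.3; ./p.sh 0.645 0.120 0.20 -55.2
```

```text
t 1.5 pos [0.1435 0.6083 0.2226] head -103.3 F [-0.7  0.3 -0.4] op 86.9
 shift [-6.002, 0.226, 3.6] turn [-0.0, 0.0, -0.0]
t 1.5 pos [0.1435 0.6083 0.2226] head -103.3 F [-0.7  0.3 -0.4] op 86.9
 shift [-6.002, 0.226, 3.6] turn [-0.0, -0.267, 0.0]
```

>>> carry_out --targets '[[[-0.3, 0, 0.2], [0, 0, 0], 100], [[-0.6, 0, 0.4], [0, 0, 0], 100], [[-1, 0, 0.6], [0, 0, 0], 100], [[-1, 0, 0.6], [0, 0, 0], 100], [[-1, 0, 0.6], [0, 0, 0], 100], [[-1, 0, 0.6], [0, 0, 0], 100], [[-1, 0, 0.6], [0, 0, 0], 100], [[-1, 0, 0.6], [0, 0, 0], 100]]'

```text
t: 2.17
tool_pos: [0.2263, 0.5278, 0.2224]
ee_rot: [[-0.974, -0.0, -0.228], [0.228, 0.0, -0.974], [0.0, -1.0, -0.0]]
force: [-0.1, -0.5, -1.0]
opening: 0.615
```

>>> carry_out --targets '[[[-0.4, 0, 0.24], [0, 0, 0], 100], [[-0.8, 0, 0.5], [0, 0, 0], 100], [[-1, 0, 0.6], [0, 0, 0], 100], [[-1, 0, 0.6], [0, 0, 0], 100], [[-1, 0, 0.6], [0, 0, 0], 100], [[-1, 0, 0.6], [0, 0, 0], 100], [[-1, 0, 0.6], [0, 0, 0], 100], [[-1, 0, 0.6], [0, 0, 0], 100]]'

```text
t: 2.83
tool_pos: [0.3098, 0.4465, 0.2224]
ee_rot: [[-0.974, -0.0, -0.228], [0.228, -0.0, -0.974], [0.0, -1.0, 0.0]]
force: [0.3, -0.4, 0.8]
opening: 0.61
```

>>> carry_out --targets '[[[-0.4, 0, 0.24], [0, 0, 0], 100], [[-0.8, 0, 0.5], [0, 0, 0], 100], [[-1, 0, 0.6], [0, 0, 0], 100], [[-1, 0, 0.6], [0, 0, 0], 100], [[-1, 0, 0.6], [0, 0, 0], 100], [[-1, 0, 0.6], [0, 0, 0], 100], [[-1, 0, 0.6], [0, 0, 0], 100], [[-1, 0, 0.6], [0, 0, 0], 100]]'

```text
t: 3.5
tool_pos: [0.3934, 0.3651, 0.2225]
ee_rot: [[-0.974, -0.0, -0.228], [0.228, 0.0, -0.974], [0.0, -1.0, -0.0]]
force: [-0.4, 0.5, -0.9]
opening: 0.607
```

>>> carry_out --targets '[[[-0.4, 0, 0.24], [0, 0, 0], 100], [[-0.8, 0, 0.5], [0, 0, 0], 100], [[-1, 0, 0.6], [0, 0, 0], 100], [[-1, 0, 0.6], [0, 0, 0], 100], [[-1, 0, 0.6], [0, 0, 0], 100], [[-1, 0, 0.6], [0, 0, 0], 100], [[-1, 0, 0.6], [0, 0, 0], 100], [[-1, 0, 0.6], [0, 0, 0], 100]]'

```text
t: 4.17
tool_pos: [0.477, 0.2838, 0.2226]
ee_rot: [[-0.974, 0.0, -0.228], [0.228, 0.0, -0.974], [-0.0, -1.0, -0.0]]
force: [0.5, 0.4, 0.6]
opening: 0.608
```

>>> carry_out --targets '[[[-0.4, 0, 0.24], [0, 0, 0], 100], [[-0.8, 0, 0.5], [0, 0, 0], 100], [[-1, 0, 0.6], [0, 0, 0], 100], [[-1, 0, 0.6], [0, 0, 0], 100], [[-1, 0, 0.6], [0, 0, 0], 100], [[-1, 0, 0.6], [0, 0, 0], 100], [[-1, 0, 0.6], [0, 0, 0], 100], [[-1, 0, 0.6], [0, 0, 0], 100]]'

```text
t: 4.83
tool_pos: [0.5605, 0.2025, 0.2228]
ee_rot: [[-0.974, 0.0, -0.228], [0.228, 0.0, -0.974], [-0.0, -1.0, -0.0]]
force: [1.0, -0.8, -0.2]
opening: 0.607
```

>>> carry_out --targets '[[[-0.4, 0, 0.24], [0, -0.03, 0], 100], [[-0.8, 0, 0.5], [0, -0.07, 0], 100], [[-1, 0, 0.6], [0, -0.11, 0], 100], [[-1, 0, 0.6], [0, -0.15, 0], 100], [[-1, 0, 0.6], [0, -0.19, 0], 100], [[-1, 0, 0.6], [0, -0.23, 0], 100], [[-1, 0, 0.6], [0, -0.266, 0], 100], [[-1, 0, 0.6], [0, -0.266, 0], 100]]'

```text
t: 5.5
tool_pos: [0.6444, 0.121, 0.2227]
ee_rot: [[-0.821, 0.0, 0.571], [-0.571, 0.0, -0.821], [-0.0, -1.0, -0.0]]
force: [0.1, -0.4, 0.4]
opening: 0.609
```

```bash
./p.sh 0.645 0.120 0.11 -55.2; python3 -c "
from h import *
print(telemetry.get_obs()['joints'])"
```

```text
t 5.5 pos [0.6444 0.121  0.2227] head -55.2 F [ 0.1 -0.4  0.4] op 53.0
 shift [0.001, 1.127, 0.011] turn [0.0, -0.0, -0.0]
[ 2.47348075e+01  2.50449279e+01  5.19638922e+00 -3.88912777e-03
 -7.01468181e+01  1.00058002e+02]
```

>>> carry_out --targets '[[[0, 0.2, 0], [0, 0, 0], 100], [[0, 0.5, 0], [0, 0, 0], 120], [[0, 0.8, 0], [0, 0, 0], 120], [[0, 1, 0], [0, 0, 0], 120], [[0, 1, 0], [0, 0, 0], 120], [[0, 1, 0], [0, 0, 0], 120], [[0, 1, 0], [0, 0, 0], 120], [[0, 1, 0], [0, 0, 0], 120]]'

```text
t: 6.17
tool_pos: [0.6461, 0.1208, 0.125]
ee_rot: [[-0.823, 0.004, 0.568], [-0.568, 0.001, -0.823], [-0.004, -1.0, 0.001]]
force: [-0.4, -0.9, -0.3]
opening: 0.53
```

```bash
./p.sh 0.645 0.120 0.062 -55.2; python3 -c "
from h import *
for n in('top','side'):
  p=shot(n); i=p['image'][...,::-1]
  c=i[140:230,150:285] if n=='top' else i[135:245,160:300]
  cv2.imwrite('pics/k1%s.png'%n,cv2.resize(c,None,fx=4,fy=4,interpolation=cv2.INTER_CUBIC))"
python3 -c "
import cv2,numpy as np
a=cv2.imread('pics/k1top.png');b=cv2.imread('pics/k1side.png')
c=np.zeros((800,560,3),np.uint8);c[:360,:540]=a;c[360:800]=b;cv2.imwrite('pics/k1.png',c[:,:])"
```

```text
t 6.17 pos [0.6461 0.1208 0.125 ] head -55.4 F [-0.4 -0.9 -0.3] op 46.1
 shift [0.016, 0.63, -0.0] turn [-0.0, -0.001, -0.001]
```

View pics/k1side.png

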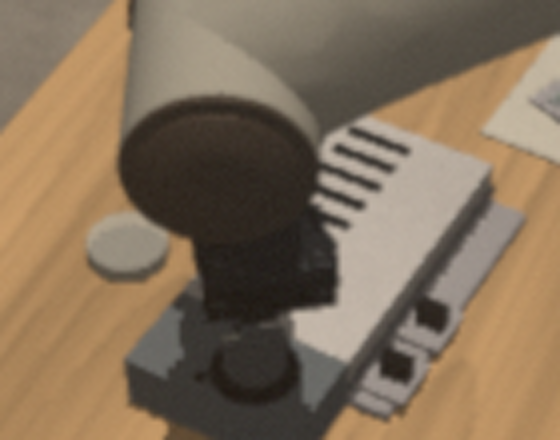

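>>> carry_out --targets '[[[0, 0.15, 0], [0, 0, 0], 120], [[0, 0.3, 0], [0, 0, 0], 120], [[0, 0.45, 0], [0, 0, 0], 120], [[0, 0.55, 0], [0, 0, 0], 120], [[0, 0.61, 0], [0, 0, 0], 120], [[0, 0.61, 0], [0, 0, 0], 120], [[0, 0.61, 0], [0, 0, 0], 120], [[0, 0.61, 0], [0, 0, 0], 120]]'

```text
t: 6.93
tool_pos: [0.6456, 0.1203, 0.0627]
ee_rot: [[-0.823, 0.002, 0.568], [-0.568, 0.001, -0.823], [-0.002, -1.0, 0.001]]
force: [0.3, -0.0, 0.2]
opening: 0.532
```

>>> carry_out --targets '[[[0, 0, 0], [0, 0, 0], 150], [[0, 0, 0], [0, 0, 0], 180], [[0, 0, 0], [0, 0, 0], 210], [[0, 0, 0], [0, 0, 0], 255], [[0, 0, 0], [0, 0, 0], 255], [[0, 0, 0], [0, 0, 0], 255], [[0, 0, 0], [0, 0, 0], 255], [[0, 0, 0], [0, 0, 0], 255]]'

```text
t: 7.6
tool_pos: [0.6445, 0.1205, 0.0617]
ee_rot: [[-0.823, -0.0, 0.568], [-0.568, 0.0, -0.823], [0.0, -1.0, -0.0]]
force: [-1.9, 1.8, 2.2]
opening: 0.125
```

>>> carry_out --targets '[[[0, 0.015, 0], [0, 0, 0], 255], [[0, 0.03, 0], [0, 0, 0], 255], [[0, 0.045, 0], [0, 0, 0], 255], [[0, 0.06, 0], [0, 0, 0], 255], [[0, 0.07, 0], [0, 0, 0], 255], [[0, 0.075, 0], [0, 0, 0], 255], [[0, 0.075, 0], [0, 0, 0], 255], [[0, 0.075, 0], [0, 0, 0], 255]]'

```text
t: 8.27
tool_pos: [0.6446, 0.1204, 0.0555]
ee_rot: [[-0.823, 0.0, 0.568], [-0.568, 0.0, -0.823], [-0.0, -1.0, 0.0]]
force: [-5.4, 3.5, 9.4]
opening: 0.122
```

>>> carry_out --targets '[[[0, 0, 0], [0, 0.03, 0], 255], [[0, 0, 0], [0, 0.06, 0], 255], [[0, 0, 0], [0, 0.09, 0], 255], [[0, 0, 0], [0, 0.12, 0], 255], [[0, 0, 0], [0, 0.15, 0], 255], [[0, 0, 0], [0, 0.18, 0], 255], [[0, 0, 0], [0, 0.21, 0], 255], [[0, 0, 0], [0, 0.24, 0], 255]]'

```text
t: 8.93
tool_pos: [0.6443, 0.1218, 0.0555]
ee_rot: [[-0.988, 0.0, -0.153], [0.153, 0.002, -0.988], [0.0, -1.0, -0.002]]
force: [-7.5, 7.6, 9.9]
opening: 0.118
```

```bash
./p.sh 0.6445 0.1205 0.055 -135.4
```

```text
t 8.93 pos [0.6443 0.1218 0.0555] head -98.8 F [-7.5  7.6  9.9] op 10.3
 shift [-0.004, 0.005, 0.013] turn [0.001, 0.203, 0.0]
```

>>> carry_out --targets '[[[0.005, 0, -0.005], [0, 0.03, 0], 255], [[0.01, 0, -0.01], [0, 0.06, 0], 255], [[0.01, 0, -0.01], [0, 0.09, 0], 255], [[0.01, 0, -0.01], [0, 0.12, 0], 255], [[0.01, 0, -0.01], [0, 0.15, 0], 255], [[0.01, 0, -0.01], [0, 0.18, 0], 255], [[0.01, 0, -0.01], [0, 0.21, 0], 255], [[0.01, 0, -0.01], [0, 0.212, 0], 255]]'

```text
t: 9.6
tool_pos: [0.6448, 0.1231, 0.0556]
ee_rot: [[-0.684, 0.003, -0.729], [0.729, 0.002, -0.684], [-0.0, -1.0, -0.004]]
force: [-3.3, 5.6, 7.2]
opening: 0.123
```

```bash
./p.sh 0.6445 0.1205 0.055 -135.4;python3 -c "
from h import *
print(telemetry.get_obs()['ft_torque'])"
```

```text
t 9.6 pos [0.6448 0.1231 0.0556] head -136.8 F [-3.3  5.6  7.2] op 10.7
 shift [-0.017, 0.005, 0.02] turn [0.001, -0.008, -0.0]
[2.07745535 1.35262431 0.29745373]
```

>>> carry_out --targets '[[[0, 0, 0], [0, 0.01, 0], 255], [[0, 0, 0], [0, 0.02, 0], 255], [[0, 0, 0], [0, 0.02, 0], 255], [[0, 0, 0], [0, 0.02, 0], 255], [[0, 0, 0], [0, 0.02, 0], 255], [[0, 0, 0], [0, 0.02, 0], 255], [[0, 0, 0], [0, 0.02, 0], 255], [[0, 0, 0], [0, 0.02, 0], 255]]'

```text
t: 10.27
tool_pos: [0.6448, 0.1231, 0.0556]
ee_rot: [[-0.641, 0.003, -0.768], [0.768, 0.002, -0.641], [-0.001, -1.0, -0.003]]
force: [-4.3, 5.6, 7.4]
opening: 0.126
```

```bash
./p.sh 0.6445 0.1205 0.055 -135.4;python3 -c "
from h import *
print(telemetry.get_obs()['ft_torque'])"
```

```text
t 10.27 pos [0.6448 0.1231 0.0556] head -140.1 F [-4.3  5.6  7.4] op 11.0
 shift [-0.018, 0.006, 0.019] turn [0.001, -0.026, -0.0]
[1.96897645 1.29207987 0.66823061]
```

>>> carry_out --targets '[[[0, -0.02, 0], [0, 0, 0], 255], [[0, -0.04, 0], [0, 0, 0], 255], [[0, -0.06, 0], [0, 0, 0], 255], [[0, -0.06, 0], [0, 0, 0], 255], [[0, -0.06, 0], [0, 0, 0], 180], [[0, -0.06, 0], [0, 0, 0], 130], [[0, -0.06, 0], [0, 0, 0], 120], [[0, -0.06, 0], [0, 0, 0], 120]]'

```text
t: 10.93
tool_pos: [0.6438, 0.1205, 0.0594]
ee_rot: [[-0.637, -0.001, -0.771], [0.771, -0.001, -0.637], [0.0, -1.0, 0.001]]
force: [-0.5, -0.5, -0.6]
opening: 0.348
```

>>> carry_out --targets '[[[0, -0.2, 0], [0, 0, 0], 120], [[0, -0.5, 0], [0, 0, 0], 120], [[0, -0.8, 0], [0, 0, 0], 120], [[0, -1, 0], [0, 0, 0], 120], [[0, -1, 0], [0, 0, 0], 120], [[0, -1, 0], [0, 0, 0], 120], [[0, -1, 0], [0, 0, 0], 120], [[0, -1, 0], [0, 0, 0], 120]]'

```text
t: 11.6
tool_pos: [0.643, 0.1206, 0.1582]
ee_rot: [[-0.638, -0.003, -0.77], [0.77, -0.001, -0.638], [0.001, -1.0, 0.003]]
force: [-0.6, 0.1, -0.5]
opening: 0.528
```

```bash
./p.sh 0.563 0.062 0.10 -95.3; python3 -c "
from h import *
p=shot('side'); i=p['image'][...,::-1]
cv2.imwrite('pics/k2.png',cv2.resize(i[135:255,160:310],None,fx=4.5,fy=4.5,interpolation=cv2.INTER_CUBIC))"
```

```text
t 11.6 pos [0.643  0.1206 0.1582] head -140.4 F [-0.6  0.1 -0.5] op 46.0
 shift [0.058, 0.585, 0.988] turn [-0.001, -0.251, 0.001]
```

View pics/k2.png

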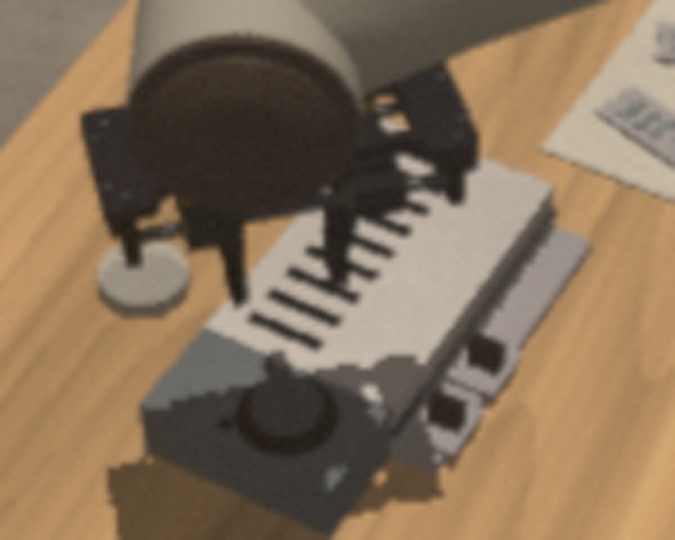

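>>> carry_out --targets '[[[0, 0.1, 0.2], [0, -0.035, 0], 150], [[0, 0.2, 0.4], [0, -0.07, 0], 150], [[0, 0.3, 0.6], [0, -0.105, 0], 150], [[0.03, 0.4, 0.8], [0, -0.14, 0], 150], [[0.03, 0.5, 0.95], [0, -0.175, 0], 150], [[0.03, 0.5, 0.95], [0, -0.21, 0], 150], [[0.03, 0.5, 0.95], [0, -0.245, 0], 150], [[0.03, 0.5, 0.95], [0, -0.25, 0], 150]]'

```text
t: 12.32
tool_pos: [0.5682, 0.0624, 0.109]
ee_rot: [[-0.996, -0.002, -0.091], [0.091, -0.001, -0.996], [0.002, -1.0, 0.001]]
force: [0.0, -0.4, -0.4]
opening: 0.414
```

```bash
python3 -c "
from h import *
for n in ('side','top'):
  p=shot(n); i=p['image'][...,::-1]
  cv2.imwrite('pics/k3%s.png'%n,cv2.resize(i[135:255,160:310],None,fx=4.5,fy=4.5,interpolation=cv2.INTER_CUBIC))"; ./p.sh 0.568 0.0625 0.0155 -95.3
```

```text
t 12.42 pos [0.5687 0.0628 0.1094] head -95.5 F [ 0.5 -0.3  0.4] op 36.0
 shift [0.005, 0.939, 0.003] turn [-0.0, -0.001, 0.0]
```

View pics/k3side.png

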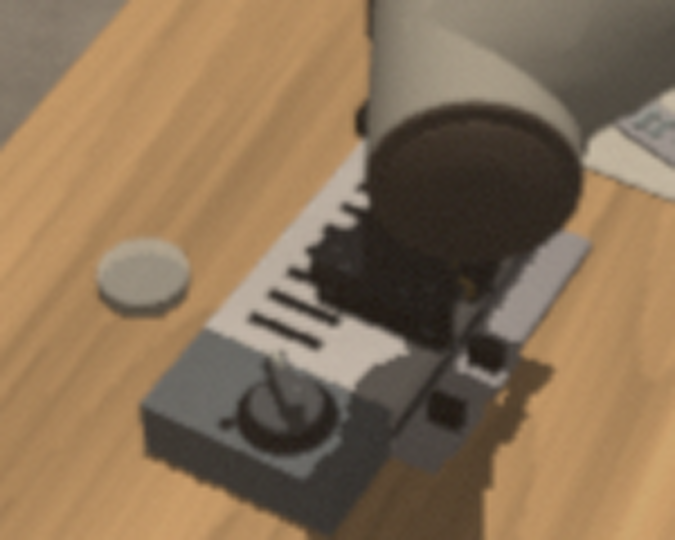

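View pics/k3top.png

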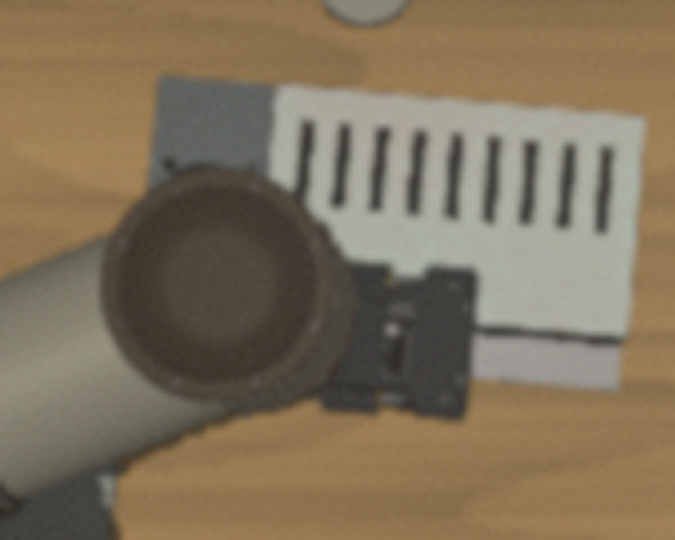

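>>> carry_out --targets '[[[0, 0.2, 0], [0, 0, 0], 150], [[0, 0.4, 0], [0, 0, 0], 150], [[0, 0.6, 0], [0, 0, 0], 150], [[0, 0.75, 0], [0, 0, 0], 150], [[0, 0.85, 0], [0, 0, 0], 150], [[0, 0.92, 0], [0, 0, 0], 150], [[0, 0.935, 0], [0, 0, 0], 150], [[0, 0.935, 0], [0, 0, 0], 150]]'

```text
t: 13.08
tool_pos: [0.5691, 0.063, 0.0164]
ee_rot: [[-0.996, -0.0, -0.094], [0.094, -0.0, -0.996], [0.0, -1.0, 0.0]]
force: [-0.7, -0.0, 0.5]
opening: 0.41
```

>>> carry_out --targets '[[[0, 0, 0], [0, 0, 0], 180], [[0, 0, 0], [0, 0, 0], 200], [[0, 0, 0], [0, 0, 0], 220], [[0, 0, 0], [0, 0, 0], 240], [[0, 0, 0], [0, 0, 0], 255], [[0, 0, 0], [0, 0, 0], 255], [[0, 0, 0], [0, 0, 0], 255], [[0, 0, 0], [0, 0, 0], 255]]'

```text
t: 13.75
tool_pos: [0.5691, 0.063, 0.017]
ee_rot: [[-0.996, 0.001, -0.093], [0.093, 0.0, -0.996], [-0.001, -1.0, -0.0]]
force: [-1.1, 0.8, 3.4]
opening: 0.109
```

```bash
./p.sh 0.568 0.0625 0.0155 -95.3
```

```text
t 13.75 pos [0.5691 0.063  0.017 ] head -95.4 F [-1.1  0.8  3.4] op 9.5
 shift [0.011, 0.015, 0.006] turn [0.0, -0.0, -0.0]
```

>>> carry_out --targets '[[[0.05, -0.01, 0], [0, 0, 0], 255], [[0.15, -0.01, 0], [0, 0, 0], 255], [[0.25, -0.01, 0], [0, 0, 0], 255], [[0.35, -0.01, 0], [0, 0, 0], 255], [[0.5, -0.01, 0], [0, 0, 0], 255], [[0.65, -0.01, 0], [0, 0, 0], 255], [[0.75, -0.01, 0], [0, 0, 0], 255], [[0.75, -0.01, 0], [0, 0, 0], 255]]'

```text
t: 14.42
tool_pos: [0.4911, 0.0695, 0.0174]
ee_rot: [[-0.996, -0.003, -0.093], [0.093, -0.001, -0.996], [0.003, -1.0, 0.001]]
force: [0.7, -0.9, -0.3]
opening: 0.115
```

```bash
./p.sh 0.4 0.27 0.07 -95.3; python3 - <<'E'
from h import *
pt=shot('top'); ps=shot('side')
i=pt['image'][...,::-1]; cv2.imwrite('pics/f1.png',cv2.resize(i[190:310,90:290],None,fx=4,fy=4,interpolation=cv2.INTER_CUBIC))
for p in(pt,ps):
  m=models.trace(p,'finished_tray')[0]; print(m['conf'],m['mask'].sum(),cv2.minAreaRect(np.argwhere(m['mask'])[:,::-1].astype(np.float32)))
E
```

```text
t 14.42 pos [0.4911 0.0695 0.0174] head -95.3 F [ 0.7 -0.9 -0.3] op 10.0
 shift [1.094, -0.525, -1.911] turn [-0.0, -0.0, 0.001]
0.74 3458 ((147.01217651367188, 249.39022827148438), (74.54129028320312, 85.14270782470703), 6.34019136428833)
0.66 7471 ((260.5000305175781, 310.0000305175781), (101.07026672363281, 80.05123138427734), 26.56505012512207)
```

View pics/f1.png

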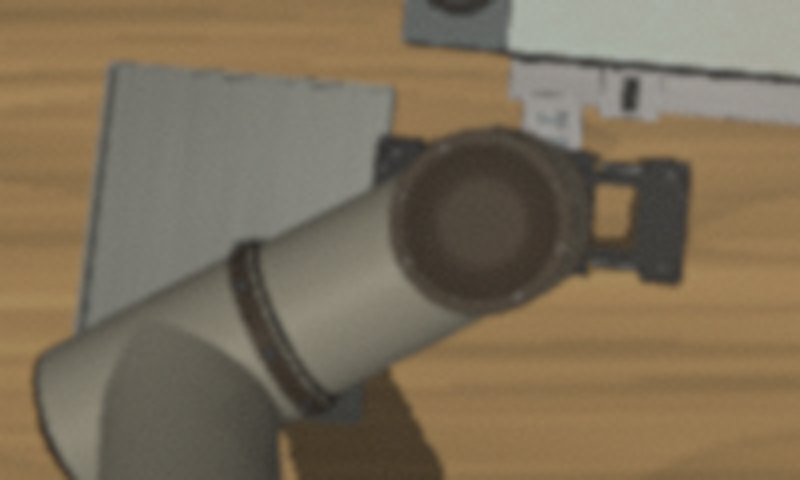

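>>> carry_out --targets '[[[0, -0.2, 0], [0, 0, 0], 255], [[0.1, -0.4, 0], [0, 0, 0], 255], [[0.3, -0.55, -0.1], [0, 0, 0], 255], [[0.5, -0.55, -0.3], [0, 0, 0], 255], [[0.7, -0.55, -0.5], [0, 0, 0], 255], [[0.7, -0.55, -0.7], [0, 0, 0], 255], [[0.7, -0.55, -0.9], [0, 0, 0], 255], [[0.7, -0.55, -1], [0, 0, 0], 255]]'

```text
t: 15.28
tool_pos: [0.4351, 0.1784, 0.073]
ee_rot: [[-0.996, 0.002, -0.092], [0.092, 0.001, -0.996], [-0.002, -1.0, -0.002]]
force: [0.7, -0.3, 0.1]
opening: 0.113
```

>>> carry_out --targets '[[[0, 0, -0.2], [0, 0, 0], 255], [[0, 0, -0.4], [0, 0, 0], 255], [[0, 0, -0.6], [0, 0, 0], 255], [[0, 0, -0.8], [0, 0, 0], 255], [[0, 0, -1], [0, 0, 0], 255], [[0, 0, -1], [0, 0, 0], 255], [[0, 0, -1], [0, 0, 0], 255], [[0, 0, -1], [0, 0, 0], 255]]'

```text
t: 15.95
tool_pos: [0.443, 0.2748, 0.072]
ee_rot: [[-0.996, -0.001, -0.094], [0.094, -0.001, -0.996], [0.001, -1.0, 0.001]]
force: [0.3, -0.7, -1.0]
opening: 0.109
```

```bash
./p.sh 0.443 0.317 0.0125 -96; python3 - <<'E'
from h import *
ps=shot('side')
i=ps['image'][...,::-1]; cv2.imwrite('pics/f2.png',cv2.resize(i[200:380,180:340],None,fx=3.3,fy=3.3,interpolation=cv2.INTER_CUBIC))
E
```

```text
t 15.95 pos [0.443  0.2748 0.072 ] head -95.4 F [ 0.3 -0.7 -1. ] op 9.5
 shift [0.04, 0.595, -0.421] turn [-0.0, 0.003, 0.0]
```

View pics/f2.png

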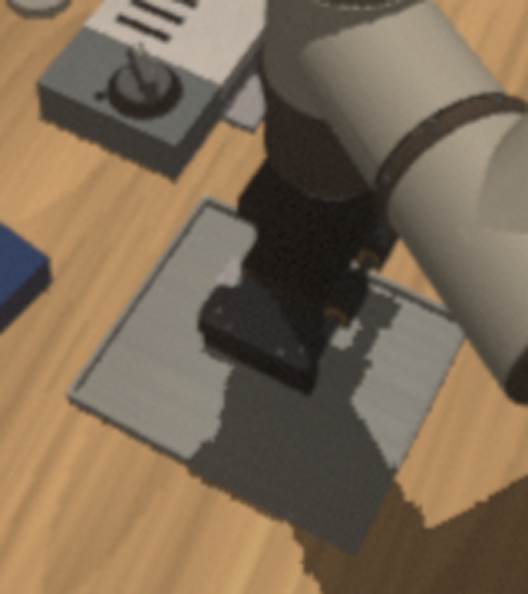

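>>> carry_out --targets '[[[0.02, 0, -0.15], [0, 0, 0], 255], [[0.03, 0, -0.3], [0, 0, 0], 255], [[0.04, 0.1, -0.42], [0, 0, 0], 255], [[0.04, 0.25, -0.42], [0, 0, 0], 255], [[0.04, 0.4, -0.42], [0, 0, 0], 255], [[0.04, 0.5, -0.42], [0, 0, 0], 255], [[0.04, 0.57, -0.42], [0, 0, 0], 255], [[0.04, 0.59, -0.42], [0, 0, 0], 255]]'

```text
t: 16.67
tool_pos: [0.4425, 0.3174, 0.012]
ee_rot: [[-0.996, -0.002, -0.093], [0.093, -0.002, -0.996], [0.002, -1.0, 0.002]]
force: [-4.1, -1.0, 6.5]
opening: 0.115
```

>>> carry_out --targets '[[[0, 0, 0], [0, 0, 0], 255], [[0, 0, 0], [0, 0, 0], 255], [[0, 0, 0], [0, 0, 0], 230], [[0, 0, 0], [0, 0, 0], 200], [[0, 0, 0], [0, 0, 0], 160], [[0, 0, 0], [0, 0, 0], 150], [[0, -0.1, 0], [0, 0, 0], 150], [[0, -0.3, 0], [0, 0, 0], 150]]'

```text
t: 17.33
tool_pos: [0.442, 0.3164, 0.0425]
ee_rot: [[-0.996, -0.003, -0.094], [0.094, -0.004, -0.996], [0.003, -1.0, 0.004]]
force: [-0.4, 0.1, -0.0]
opening: 0.378
```

>>> carry_out --targets '[[[0, -0.2, 0], [0, 0, 0], 150], [[0, -0.4, 0.1], [0, 0, 0], 150], [[0, -0.4, 0.3], [0, 0, 0], 150], [[0, -0.4, 0.5], [0, 0, 0], 150], [[0, -0.4, 0.7], [0, 0, 0], 150], [[-0.1, -0.4, 0.9], [0, 0, 0], 150], [[-0.1, -0.4, 1], [0, 0, 0], 150], [[-0.1, -0.4, 1], [0, 0, 0], 150]]'

```text
t: 18.0
tool_pos: [0.4435, 0.2156, 0.0843]
ee_rot: [[-0.995, -0.0, -0.096], [0.096, 0.0, -0.995], [0.0, -1.0, -0.0]]
force: [-0.7, 0.3, -0.4]
opening: 0.415
```

>>> carry_out --targets '[[[-0.2, 0, 0.2], [0, 0, 0], 150], [[-0.4, 0, 0.4], [0, 0, 0], 150], [[-0.6, 0, 0.6], [0, 0, 0], 150], [[-0.8, 0, 0.8], [0, 0, 0], 150], [[-0.95, 0, 1], [0, 0, 0], 150], [[-0.95, 0, 1], [0, 0, 0], 150], [[-0.95, 0, 1], [0, 0, 0], 150], [[-0.95, 0, 1], [0, 0, 0], 150]]'

```text
t: 18.67
tool_pos: [0.5289, 0.1095, 0.0836]
ee_rot: [[-0.996, 0.0, -0.093], [0.093, 0.0, -0.996], [-0.0, -1.0, -0.0]]
force: [-0.3, 0.5, 0.2]
opening: 0.411
```

```bash
./p.sh 0.564 0.0112 0.0165 -95.3; python3 - <<'E'
from h import *
ps=shot('side')
i=ps['image'][...,::-1]; cv2.imwrite('pics/f3.png',cv2.resize(i[200:380,180:340],None,fx=3.3,fy=3.3,interpolation=cv2.INTER_CUBIC))
ps=shot('top')
i=ps['image'][...,::-1]; cv2.imwrite('pics/f4.png',cv2.resize(i[190:310,90:290],None,fx=4,fy=4,interpolation=cv2.INTER_CUBIC))
E
```

```text
t 18.67 pos [0.5289 0.1095 0.0836] head -95.3 F [-0.3  0.5  0.2] op 35.7
 shift [-0.441, 0.671, 0.946] turn [0.0, -0.0, -0.0]
```

View pics/f3.png

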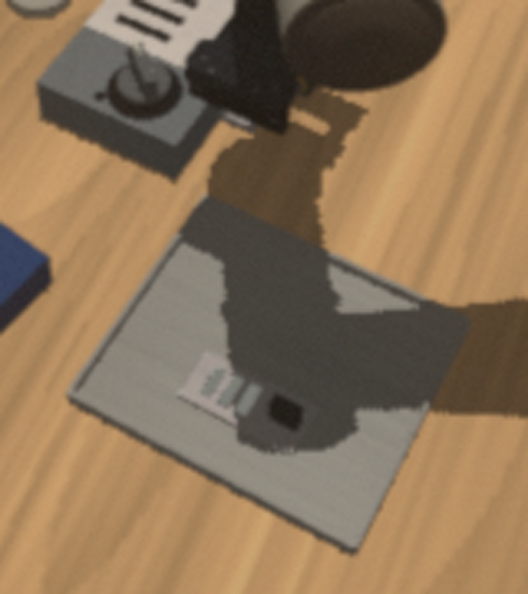

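View pics/f4.png

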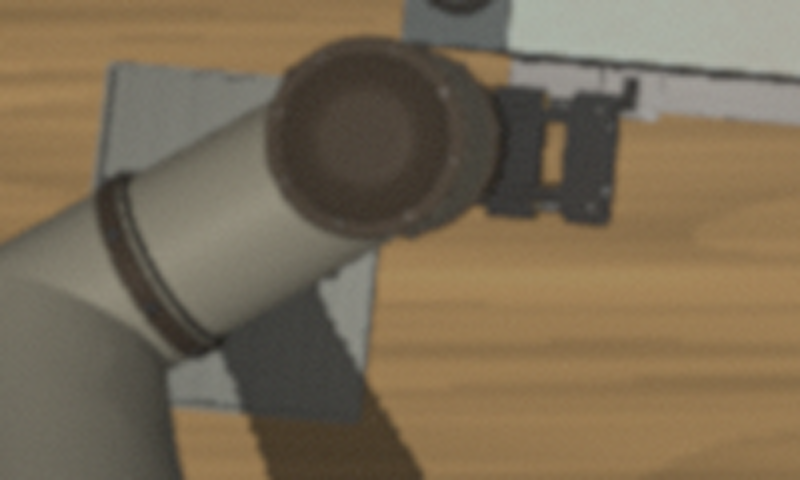

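>>> carry_out --targets '[[[-0.1, 0, 0.2], [0, 0, 0], 150], [[-0.2, 0, 0.4], [0, 0, 0], 150], [[-0.3, 0, 0.6], [0, 0, 0], 150], [[-0.44, 0, 0.8], [0, 0, 0], 150], [[-0.44, 0, 0.945], [0, 0, 0], 150], [[-0.44, 0, 0.945], [0, 0, 0], 150], [[-0.44, 0, 0.945], [0, 0, 0], 150], [[-0.44, 0.1, 0.945], [0, 0, 0], 150]]'

```text
t: 19.43
tool_pos: [0.565, 0.0118, 0.0752]
ee_rot: [[-0.996, 0.004, -0.092], [0.092, 0.001, -0.996], [-0.004, -1.0, -0.001]]
force: [0.4, 1.0, 0.7]
opening: 0.412
```

>>> carry_out --targets '[[[0, 0.15, 0], [0, 0, 0], 150], [[0, 0.3, 0], [0, 0, 0], 150], [[0, 0.45, 0], [0, 0, 0], 150], [[0, 0.55, 0], [0, 0, 0], 150], [[0, 0.57, 0], [0, 0, 0], 150], [[0, 0.57, 0], [0, 0, 0], 150], [[0, 0.57, 0], [0, 0, 0], 150], [[0, 0.57, 0], [0, 0, 0], 150]]'

```text
t: 20.1
tool_pos: [0.5647, 0.011, 0.0174]
ee_rot: [[-0.996, 0.002, -0.093], [0.093, 0.0, -0.996], [-0.002, -1.0, -0.001]]
force: [0.7, -0.6, -0.6]
opening: 0.412
```

>>> carry_out --targets '[[[0, 0, 0], [0, 0, 0], 180], [[0, 0, 0], [0, 0, 0], 200], [[0, 0, 0], [0, 0, 0], 220], [[0, 0, 0], [0, 0, 0], 240], [[0, 0, 0], [0, 0, 0], 255], [[0, 0, 0], [0, 0, 0], 255], [[0, 0, 0], [0, 0, 0], 255], [[0, 0, 0], [0, 0, 0], 255]]'

```text
t: 20.77
tool_pos: [0.5641, 0.0106, 0.0168]
ee_rot: [[-0.996, 0.0, -0.093], [0.093, 0.0, -0.996], [-0.0, -1.0, -0.0]]
force: [-0.2, 0.3, 2.0]
opening: 0.114
```

```bash
./p.sh 0.564 0.0112 0.0165 -95.3
```

```text
t 20.77 pos [0.5641 0.0106 0.0168] head -95.4 F [-0.2  0.3  2. ] op 9.9
 shift [0.002, 0.003, -0.006] turn [0.0, -0.0, -0.0]
```

>>> carry_out --targets '[[[0.05, -0.01, 0], [0, 0, 0], 255], [[0.15, -0.01, 0], [0, 0, 0], 255], [[0.25, -0.01, 0], [0, 0, 0], 255], [[0.35, -0.01, 0], [0, 0, 0], 255], [[0.5, -0.01, 0], [0, 0, 0], 255], [[0.65, -0.01, 0], [0, 0, 0], 255], [[0.75, -0.01, 0], [0, 0, 0], 255], [[0.75, -0.01, 0], [0, 0, 0], 255]]'

```text
t: 21.43
tool_pos: [0.4863, 0.0173, 0.0174]
ee_rot: [[-0.996, -0.003, -0.093], [0.093, -0.001, -0.996], [0.003, -1.0, 0.001]]
force: [-0.5, -0.4, -1.0]
opening: 0.109
```

>>> carry_out --targets '[[[0, -0.2, 0], [0, 0, 0], 255], [[0.1, -0.4, 0], [0, 0, 0], 255], [[0.3, -0.55, -0.1], [0, 0, 0], 255], [[0.5, -0.55, -0.3], [0, 0, 0], 255], [[0.7, -0.55, -0.5], [0, 0, 0], 255], [[0.7, -0.55, -0.7], [0, 0, 0], 255], [[0.7, -0.55, -0.9], [0, 0, 0], 255], [[0.7, -0.55, -1], [0, 0, 0], 255]]'

```text
t: 22.1
tool_pos: [0.4301, 0.1261, 0.0733]
ee_rot: [[-0.996, 0.003, -0.091], [0.091, 0.001, -0.996], [-0.003, -1.0, -0.002]]
force: [1.0, 0.6, 0.1]
opening: 0.112
```

>>> carry_out --targets '[[[0, 0, -0.2], [0, 0, 0], 255], [[0, 0, -0.4], [0, 0, 0], 255], [[0, 0, -0.6], [0, 0, 0], 255], [[0, 0, -0.8], [0, 0, 0], 255], [[0, 0, -0.95], [0, 0, 0], 255], [[0, 0, -0.95], [0, 0, 0], 255], [[0, 0, -0.95], [0, 0, 0], 255], [[0, 0, -0.95], [0, 0, 0], 255]]'

```text
t: 22.77
tool_pos: [0.4375, 0.2176, 0.0722]
ee_rot: [[-0.996, -0.001, -0.094], [0.094, -0.001, -0.996], [0.001, -1.0, 0.001]]
force: [0.5, -0.3, -0.2]
opening: 0.108
```

```bash
./p.sh 0.4353 0.243 0.0125 -96
```

```text
t 22.77 pos [0.4375 0.2176 0.0722] head -95.4 F [ 0.5 -0.3 -0.2] op 9.4
 shift [0.045, 0.597, -0.252] turn [-0.0, 0.003, 0.0]
```

>>> carry_out --targets '[[[0.02, 0, -0.12], [0, 0, 0], 255], [[0.04, 0, -0.25], [0, 0, 0], 255], [[0.045, 0.1, -0.25], [0, 0, 0], 255], [[0.045, 0.25, -0.25], [0, 0, 0], 255], [[0.045, 0.4, -0.25], [0, 0, 0], 255], [[0.045, 0.5, -0.25], [0, 0, 0], 255], [[0.045, 0.57, -0.25], [0, 0, 0], 255], [[0.045, 0.59, -0.25], [0, 0, 0], 255]]'

```text
t: 23.43
tool_pos: [0.4353, 0.2436, 0.0125]
ee_rot: [[-0.996, -0.001, -0.093], [0.093, -0.001, -0.996], [0.001, -1.0, 0.002]]
force: [0.1, -0.4, -0.5]
opening: 0.108
```

>>> carry_out --targets '[[[0, 0, 0], [0, 0, 0], 255], [[0, 0, 0], [0, 0, 0], 255], [[0, 0, 0], [0, 0, 0], 230], [[0, 0, 0], [0, 0, 0], 200], [[0, 0, 0], [0, 0, 0], 160], [[0, 0, 0], [0, 0, 0], 150], [[0, -0.1, 0], [0, 0, 0], 150], [[0, -0.3, 0], [0, 0, 0], 150]]'

```text
t: 24.1
tool_pos: [0.4344, 0.2424, 0.0422]
ee_rot: [[-0.996, -0.004, -0.094], [0.094, -0.004, -0.996], [0.003, -1.0, 0.004]]
force: [-0.0, -0.0, 0.5]
opening: 0.376
```

>>> carry_out --targets '[[[0, -0.3, 0], [0, 0, 0], 150], [[0, -0.6, 0.1], [0, 0, 0], 150], [[0, -0.9, 0.3], [0, 0, 0], 150], [[0, -0.9, 0.5], [0, 0, 0], 150], [[0, -0.9, 0.7], [0, 0, 0], 150], [[0, -0.9, 0.9], [0, 0, 0], 150], [[0, -0.9, 1], [0, 0, 0], 150], [[0, -0.9, 1], [0, 0, 0], 150]]'

```text
t: 24.77
tool_pos: [0.4258, 0.1425, 0.1338]
ee_rot: [[-0.995, -0.0, -0.096], [0.096, 0.0, -0.995], [0.0, -1.0, -0.0]]
force: [0.3, -0.3, -0.1]
opening: 0.404
```

>>> carry_out --targets '[[[0, 0, 0.3], [0, 0, 0], 150], [[0, 0, 0.6], [0, 0, 0], 150], [[0, 0, 1], [0, 0, 0], 150], [[0, 0, 1], [0, 0, 0], 150], [[0, 0, 1], [0, 0, 0], 150], [[0, 0, 1], [0, 0, 0], 150], [[0, 0, 1], [0, 0, 0], 150], [[0, 0, 1], [0, 0, 0], 150]]'

```text
t: 25.43
tool_pos: [0.4175, 0.0457, 0.1336]
ee_rot: [[-0.996, 0.0, -0.092], [0.092, 0.0, -0.996], [-0.0, -1.0, -0.0]]
force: [0.1, 0.2, -0.0]
opening: 0.412
```

```bash
./p.sh 0.44 -0.1 0.12 -95.3; python3 - <<'E'
from h import *
cp=[]
ps=shot('side','s5.png');pt=shot('top','t5.png')
a=cv2.resize(cv2.imread('pics/s5.png')[200:370,180:350],None,fx=3,fy=3,interpolation=cv2.INTER_CUBIC)
cv2.imwrite('pics/f5.png',a)
cv2.imwrite('pics/f6.png',cv2.resize(cv2.imread('pics/t5.png')[192:300,312:410],None,fx=5.5,fy=5.5,interpolation=cv2.INTER_CUBIC))
for n in('fresh1','done1'):
  for p in (pt,ps): print(n,[(round(d['conf'],2),np.round(d['at'],4).tolist()) for d in models.mark_of(p,n)][:6])
E
```

```text
t 25.43 pos [0.4175 0.0457 0.1336] head -95.3 F [ 0.1  0.2 -0. ] op 35.8
 shift [-0.357, 0.136, 1.43] turn [0.0, 0.0, -0.0]
fresh1 [(0.98, [0.5404, -0.2441, 0.0012]), (0.74, [0.5245, -0.3456, 0.0041]), (0.57, [0.4412, -0.2402, 0.0007])]
fresh1 [(0.56, [0.5373, -0.2475, 0.0015]), (0.54, [0.5298, -0.3477, 0.0032])]
done1 [(0.59, [0.4714, 0.3124, -0.0014]), (0.58, [0.4685, 0.2388, 0.0043])]
done1 [(0.88, [0.4716, 0.3155, -0.0004]), (0.84, [0.4673, 0.2405, 0.0019])]
```

View pics/f5.png

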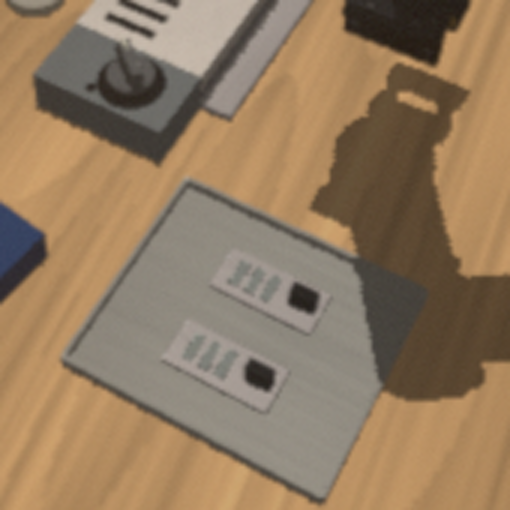

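View pics/f6.png

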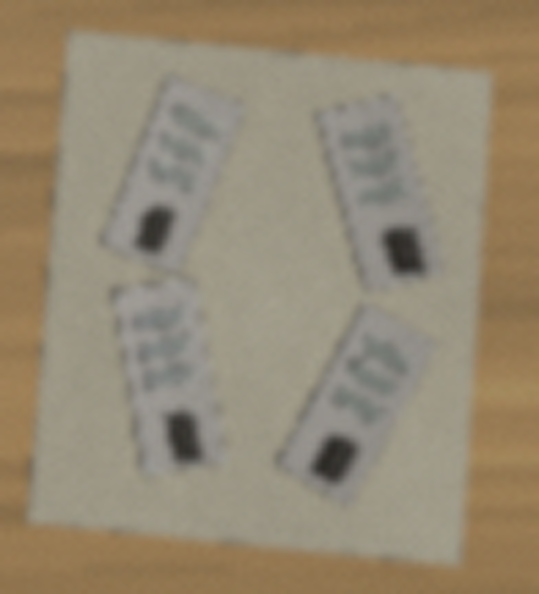

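```bash
cat >> h.py <<'E'
def back(p,uv,z):
    uv=np.atleast_2d(np.asarray(uv,float)); d=np.c_[uv,np.ones(len(uv))]@np.linalg.inv(p['mtx']).T@p['R']
    c=-p['R'].T@p['t']; s=(z-c[2])/d[:,2]; return c+s[:,None]*d
def fresh(names=('top','side'),want='fresh1',zb=0.002):
    for n in names:
        p=shot(n); g=cv2.cvtColor(p['image'],cv2.COLOR_RGB2GRAY)
        for d in models.trace(p,want):
            m=d['mask']
            if d['conf']<.3 or m.sum()<60: continue
            ij=np.argwhere(m)[:,::-1].astype(float)
            W=back(p,ij,zb+.004)[:,:2]
            (c,wh,a)=cv2.minAreaRect((W*1000).astype(np.float32))
            # fin: dark pixels in dilated mask
            M=cv2.dilate(m.astype(np.uint8),np.ones((3,3)))>0
            k=np.argwhere(M&(g<75))[:,::-1].astype(float)
            w=np.array([90.-g[int(v),int(u)] for u,v in k])
            if len(k)<3: print(n,'nofin',c,wh); continue
            f=back(p,np.average(k,axis=0,weights=w),zb+.02)[0,:2]
            q=W.mean(0); 
            _,_,Vt=np.linalg.svd(W-q,full_matrices=False); dr=Vt[0]; dr=dr*np.sign(dr@(q-f))
            print(n,round(d['conf'],2),'fin',np.round(f,4),'c',np.round(c,1),'wh',np.round(wh,0),'yawPCA',round(float(np.degrees(np.arctan2(dr[1],dr[0]))),1),'rect',round(a,1),'yaw fc',round(float(np.degrees(np.arctan2(*(np.array(c)/1000-f)[::-1]))),1))
E
python3 -c "
from h import *
fresh()"
```

```text
top 0.89 fin [ 0.5105 -0.2323] c [ 537.  -244.8] wh [41. 89.] yawPCA -24.5 rect 66.0 yaw fc -25.2
top 0.79 fin [ 0.4995 -0.3517] c [ 527.5 -346.8] wh [88. 40.] yawPCA 14.2 rect 12.9 yaw fc 9.8
top 0.69 fin [ 0.4012 -0.3154] c [ 426.9 -331.1] wh [41. 91.] yawPCA -33.3 rect 57.9 yaw fc -31.4
top 0.62 fin [ 0.4118 -0.2436] c [ 439.8 -240.5] wh [90. 40.] yawPCA 8.5 rect 8.5 yaw fc 6.4
side 0.52 fin [ 0.5231 -0.2285] c [ 550.6 -255.1] wh [44. 55.] yawPCA -44.8 rect 69.2 yaw fc -44.0
side 0.36 fin [0.435  0.2444] c [462.1 240.4] wh [43. 93.] yawPCA -7.0 rect 84.5 yaw fc -8.4
```

>>> carry_out --targets '[[[0, 0, 0.25], [0, 0, 0], 150], [[0, 0, 0.6], [0, 0, 0], 150], [[-0.07, 0, 1], [0, 0, 0], 150], [[-0.07, 0, 1], [0, 0, 0], 150], [[-0.07, 0, 1], [0, 0, 0], 150], [[-0.07, 0, 1], [0, 0, 0], 150], [[-0.07, 0, 1], [0, 0, 0], 150], [[-0.07, 0, 1], [0, 0, 0], 150]]'

```text
t: 26.6
tool_pos: [0.4148, -0.0547, 0.1336]
ee_rot: [[-0.996, 0.0, -0.091], [0.091, 0.0, -0.996], [-0.0, -1.0, -0.0]]
force: [0.7, 0.1, -0.3]
opening: 0.409
```

>>> carry_out --targets '[[[0, 0, 0.25], [0, 0, 0], 150], [[0, 0, 0.6], [0, 0, 0], 150], [[-0.07, 0.2, 1], [0, 0, 0], 150], [[-0.07, 0.3, 1], [0, 0, 0], 150], [[-0.07, 0.3, 1], [0, 0, 0], 150], [[-0.07, 0.3, 1], [0, 0, 0], 150], [[-0.07, 0.3, 1], [0, 0, 0], 150], [[-0.07, 0.3, 1], [0, 0, 0], 150]]'

```text
t: 27.27
tool_pos: [0.4131, -0.1548, 0.1044]
ee_rot: [[-0.996, 0.002, -0.091], [0.091, -0.0, -0.996], [-0.002, -1.0, -0.0]]
force: [-0.7, 0.6, 0.3]
opening: 0.406
```

```bash
./p.sh 0.4115 -0.244 0.06 -81.5
```

```text
t 27.27 pos [ 0.4131 -0.1548  0.1044] head -95.2 F [-0.7  0.6  0.3] op 35.4
 shift [-0.064, 0.444, 0.89] turn [-0.0, -0.076, -0.001]
```

>>> carry_out --targets '[[[0, 0, 0.25], [0, -0.03, 0], 150], [[0, 0.1, 0.6], [0, -0.06, 0], 150], [[-0.06, 0.3, 0.89], [0, -0.077, 0], 150], [[-0.06, 0.44, 0.89], [0, -0.077, 0], 150], [[-0.06, 0.44, 0.89], [0, -0.077, 0], 150], [[-0.06, 0.44, 0.89], [0, -0.077, 0], 150], [[-0.06, 0.44, 0.89], [0, -0.077, 0], 150], [[-0.06, 0.44, 0.89], [0, -0.077, 0], 150]]'

```text
t: 27.93
tool_pos: [0.411, -0.2444, 0.0609]
ee_rot: [[-0.989, 0.002, 0.15], [-0.15, -0.001, -0.989], [-0.002, -1.0, 0.001]]
force: [0.5, 0.1, 0.0]
opening: 0.411
```

```bash
./p.sh 0.4115 -0.244 0.0115 -81.5; python3 - <<'E'
from h import *
pt=shot('top','t6.png');shot('side','s6.png')
cv2.imwrite('pics/f7.png',cv2.resize(cv2.imread('pics/s6.png')[120:200,260:400],None,fx=5,fy=5,interpolation=cv2.INTER_CUBIC))
E
```

```text
t 27.93 pos [ 0.411  -0.2444  0.0609] head -81.4 F [0.5 0.1 0. ] op 35.7
 shift [-0.005, 0.494, -0.003] turn [-0.0, 0.001, -0.001]
```

View pics/f7.png

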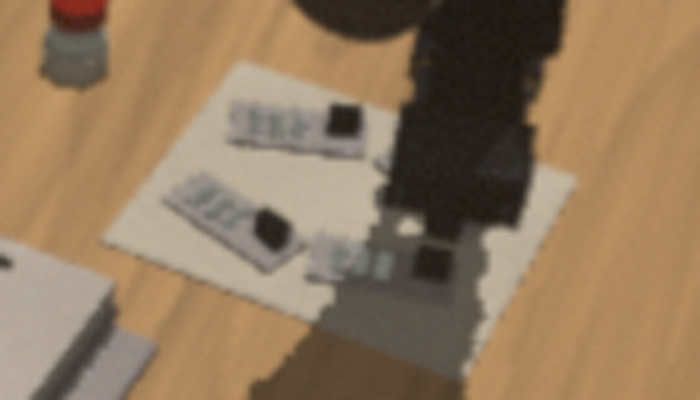

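Gripper is above the fin of the front tray (fin at about (432,262) in the crop, with the fingers over it), so I go down and grip.

>>> carry_out --targets '[[[0, 0.15, 0], [0, 0, 0], 150], [[0, 0.3, 0], [0, 0, 0], 150], [[0, 0.42, 0], [0, 0, 0], 150], [[0, 0.48, 0], [0, 0, 0], 150], [[0, 0.49, 0], [0, 0, 0], 150], [[0, 0.49, 0], [0, 0, 0], 180], [[0, 0.49, 0], [0, 0, 0], 210], [[0, 0.49, 0], [0, 0, 0], 255]]'

```text
t: 28.7
tool_pos: [0.4106, -0.2452, 0.0113]
ee_rot: [[-0.989, 0.002, 0.148], [-0.148, -0.0, -0.989], [-0.002, -1.0, 0.001]]
force: [-0.4, 0.2, -0.1]
opening: 0.267
```

>>> carry_out --targets '[[[0, 0, 0], [0, 0, 0], 255], [[0, 0, 0], [0, 0, 0], 255], [[0, 0, 0], [0, 0, 0], 255], [[0, 0, 0], [0, 0, 0], 255], [[0, -0.1, 0], [0, 0, 0], 255], [[0, -0.3, 0], [0, 0, 0], 255], [[0, -0.5, 0], [0, 0, 0], 255], [[0, -0.5, 0], [0, 0, 0], 255]]'

```text
t: 29.37
tool_pos: [0.4123, -0.2458, 0.0636]
ee_rot: [[-0.989, 0.007, 0.149], [-0.149, -0.002, -0.989], [-0.006, -1.0, 0.003]]
force: [0.9, -0.7, -1.0]
opening: 0.112
```

```bash
./p.sh 0.4801 -0.0856 0.03 -95.35
```

```text
t 29.37 pos [ 0.4123 -0.2458  0.0636] head -81.5 F [ 0.9 -0.7 -1. ] op 9.8
 shift [-0.907, 0.338, -1.484] turn [-0.001, 0.077, -0.002]
```

>>> carry_out --targets '[[[-0.1, 0, -0.2], [0, 0.03, 0], 255], [[-0.25, 0, -0.4], [0, 0.06, 0], 255], [[-0.4, 0, -0.6], [0, 0.077, 0], 255], [[-0.6, 0, -0.8], [0, 0.077, 0], 255], [[-0.6, 0, -1], [0, 0.077, 0], 255], [[-0.6, 0, -1], [0, 0.077, 0], 255], [[-0.6, 0, -1], [0, 0.077, 0], 255], [[-0.6, 0, -1], [0, 0.077, 0], 255]]'

```text
t: 30.03
tool_pos: [0.454, -0.1375, 0.0601]
ee_rot: [[-0.996, -0.001, -0.093], [0.093, 0.0, -0.996], [0.001, -1.0, 0.0]]
force: [-0.6, -0.3, -0.8]
opening: 0.113
```

```bash
./p.sh 0.4801 -0.0856 0.03 -95.35
```

```text
t 30.03 pos [ 0.454  -0.1375  0.0601] head -95.4 F [-0.6 -0.3 -0.8] op 9.9
 shift [-0.212, 0.3, -0.541] turn [-0.0, -0.0, 0.0]
```

>>> carry_out --targets '[[[-0.05, 0, -0.2], [0, 0, 0], 255], [[-0.1, 0.1, -0.4], [0, 0, 0], 255], [[-0.15, 0.2, -0.54], [0, 0, 0], 255], [[-0.18, 0.3, -0.54], [0, 0, 0], 255], [[-0.18, 0.3, -0.54], [0, 0, 0], 255], [[-0.18, 0.35, -0.54], [0, 0, 0], 255], [[-0.18, 0.4, -0.54], [0, 0, 0], 255], [[-0.18, 0.41, -0.54], [0, 0, 0], 255]]'

```text
t: 30.7
tool_pos: [0.4766, -0.0861, 0.0189]
ee_rot: [[-0.995, -0.001, -0.095], [0.095, -0.0, -0.995], [0.001, -1.0, 0.0]]
force: [0.0, 0.5, -0.2]
opening: 0.108
```

```bash
./p.sh 0.4801 -0.0856 0.0185 -95.35; python3 - <<'E'
from h import *
pt=shot('top','t7.png');shot('side','s7.png')
cv2.imwrite('pics/f8.png',cv2.resize(cv2.imread('pics/s7.png')[140:240,220:330],None,fx=5,fy=5,interpolation=cv2.INTER_CUBIC))
cv2.imwrite('pics/f9.png',cv2.resize(cv2.imread('pics/t7.png')[170:270,220:330],None,fx=5,fy=5,interpolation=cv2.INTER_CUBIC))
E
```

```text
t 30.7 pos [ 0.4766 -0.0861  0.0189] head -95.5 F [ 0.   0.5 -0.2] op 9.4
 shift [-0.035, 0.004, -0.009] turn [-0.0, -0.001, 0.0]
```

View pics/f8.png

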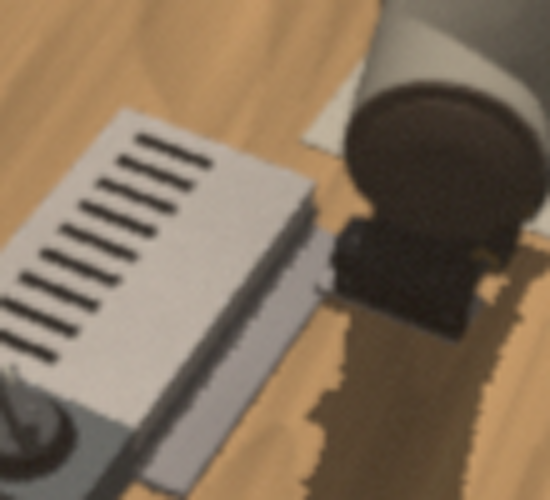

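View pics/f9.png

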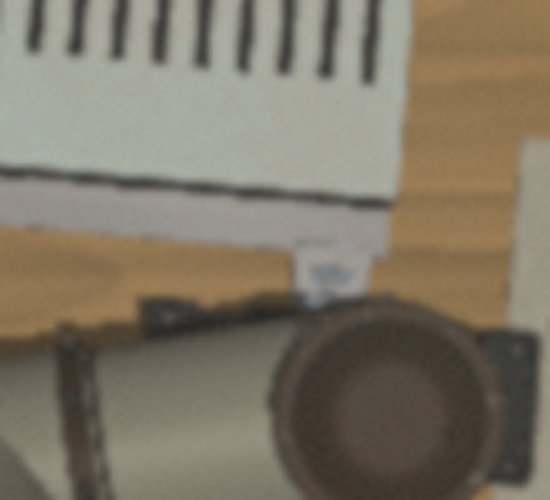

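>>> carry_out --targets '[[[-0.06, 0, -0.006], [0, 0, 0], 255], [[-0.13, 0, -0.007], [0, 0, 0], 255], [[-0.2, 0, -0.007], [0, 0, 0], 255], [[-0.27, 0, -0.007], [0, 0, 0], 255], [[-0.35, 0, -0.007], [0, 0, 0], 255], [[-0.43, 0, -0.007], [0, 0, 0], 255], [[-0.5, 0, -0.007], [0, 0, 0], 255], [[-0.55, 0, -0.007], [0, 0, 0], 255]]'

```text
t: 31.47
tool_pos: [0.5335, -0.0897, 0.0195]
ee_rot: [[-0.996, 0.001, -0.093], [0.093, -0.0, -0.996], [-0.001, -1.0, -0.0]]
force: [-0.1, -0.8, -0.9]
opening: 0.108
```

```bash
./p.sh 0.5548 -0.0926 0.0185 -95.35
```

```text
t 31.47 pos [ 0.5335 -0.0897  0.0195] head -95.4 F [-0.1 -0.8 -0.9] op 9.4
 shift [-0.215, 0.01, 0.009] turn [0.0, -0.0, -0.0]
```

>>> carry_out --targets '[[[-0.05, 0, 0.004], [0, 0, 0], 255], [[-0.1, 0.003, 0.006], [0, 0, 0], 255], [[-0.15, 0.003, 0.006], [0, 0, 0], 255], [[-0.19, 0.003, 0.006], [0, 0, 0], 255], [[-0.22, 0.003, 0.006], [0, 0, 0], 255], [[-0.24, 0.003, 0.006], [0, 0, 0], 255], [[-0.26, 0.003, 0.006], [0, 0, 0], 255], [[-0.26, 0.003, 0.006], [0, 0, 0], 255]]'

```text
t: 32.13
tool_pos: [0.5555, -0.0928, 0.0185]
ee_rot: [[-0.996, -0.006, -0.094], [0.094, -0.0, -0.996], [0.006, -1.0, 0.001]]
force: [-4.3, -0.4, 0.1]
opening: 0.115
```

```bash
./p.sh 0.5548 -0.0926 0.0185 -95.35
```

```text
t 32.13 pos [ 0.5555 -0.0928  0.0185] head -95.4 F [-4.3 -0.4  0.1] op 10.0
 shift [0.008, 0.0, -0.002] turn [-0.0, -0.0, 0.002]
```

>>> carry_out --targets '[[[-0.02, 0, 0], [0, 0, 0], 255], [[-0.04, 0, 0], [0, 0, 0], 255], [[-0.05, 0, 0], [0, 0, 0], 255], [[-0.05, 0, 0], [0, 0, 0], 255], [[-0.05, 0, 0], [0, 0, 0], 255], [[-0.05, 0, 0], [0, 0, 0], 255], [[-0.05, 0, 0], [0, 0, 0], 255], [[-0.05, 0, 0], [0, 0, 0], 255]]'

```text
t: 32.8
tool_pos: [0.5556, -0.0933, 0.0176]
ee_rot: [[-0.995, -0.016, -0.095], [0.095, 0.0, -0.995], [0.016, -1.0, 0.001]]
force: [-12.5, 3.1, 4.0]
opening: 0.11
```

>>> carry_out --targets '[[[0.04, 0, 0], [0, 0, 0], 255], [[0.08, 0, 0], [0, 0, 0], 255], [[0.085, 0, 0], [0, 0, 0], 255], [[0.085, 0, 0], [0, 0, 0], 230], [[0.085, 0, 0], [0, 0, 0], 200], [[0.085, 0, 0], [0, 0, 0], 150], [[0.085, 0, 0], [0, 0, 0], 150], [[0.085, 0, 0], [0, 0, 0], 150]]'

```text
t: 33.47
tool_pos: [0.5552, -0.0924, 0.0194]
ee_rot: [[-0.996, 0.001, -0.093], [0.093, 0.0, -0.996], [-0.001, -1.0, -0.0]]
force: [-0.1, -0.1, -0.2]
opening: 0.33
```

>>> carry_out --targets '[[[0, -0.2, 0], [0, 0, 0], 150], [[0, -0.4, 0], [0, 0, 0], 150], [[0.2, -0.6, 0.1], [0, 0, 0], 150], [[0.4, -0.7, 0.3], [0, 0, 0], 150], [[0.6, -0.7, 0.5], [0, 0, 0], 150], [[0.8, -0.7, 0.7], [0, 0, 0], 150], [[0.9, -0.7, 0.9], [0, 0, 0], 150], [[0.9, -0.7, 0.9], [0, 0, 0], 150]]'

```text
t: 34.13
tool_pos: [0.4539, -0.1754, 0.0894]
ee_rot: [[-0.995, -0.001, -0.097], [0.097, 0.0, -0.995], [0.001, -1.0, -0.0]]
force: [-0.9, -0.4, 0.2]
opening: 0.412
```

```bash
./p.sh 0.5105 -0.2325 0.06 -114.4; python3 - <<'E'
from h import *
shot('top','t8.png');shot('side','s8.png')
cv2.imwrite('pics/f10.png',cv2.resize(cv2.imread('pics/s8.png')[120:240,230:390],None,fx=4.5,fy=4.5,interpolation=cv2.INTER_CUBIC))
cv2.imwrite('pics/f11.png',cv2.resize(cv2.imread('pics/t8.png')[170:300,260:420],None,fx=4.5,fy=4.5,interpolation=cv2.INTER_CUBIC))
fresh(['top'])
E
```

```text
t 34.13 pos [ 0.4539 -0.1754  0.0894] head -95.5 F [-0.9 -0.4  0.2] op 35.8
 shift [-0.619, 0.293, 0.514] turn [-0.0, 0.105, 0.0]
top 0.75 fin [ 0.4995 -0.3517] c [ 527.8 -346.9] wh [89. 41.] yawPCA 14.0 rect 13.4 yaw fc 9.8
top 0.59 fin [ 0.5101 -0.2325] c [ 537.4 -244.6] wh [41. 90.] yawPCA -26.1 rect 66.6 yaw fc -23.9
top 0.49 fin [ 0.5567 -0.0919] c [557.6 -93.7] wh [35. 27.] yawPCA -89.4 rect 89.6 yaw fc -63.2
```

View pics/f10.png

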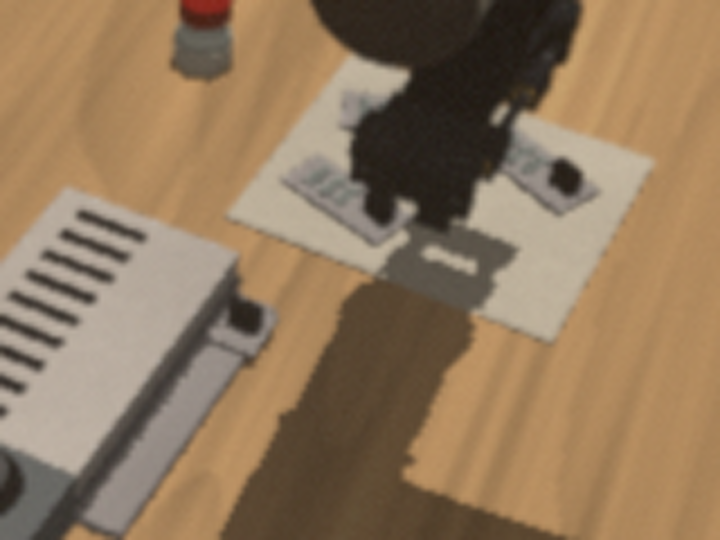

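View pics/f11.png

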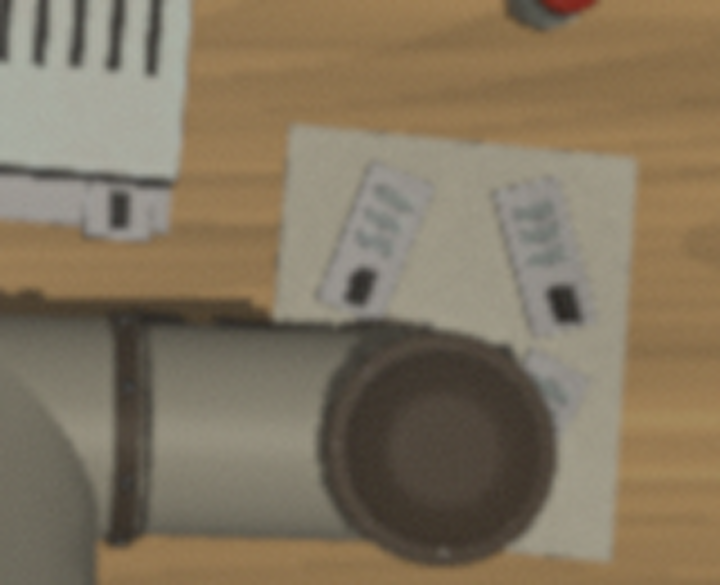

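>>> carry_out --targets '[[[-0.15, 0, 0.1], [0, 0.03, 0], 150], [[-0.3, 0, 0.25], [0, 0.06, 0], 150], [[-0.45, 0.1, 0.4], [0, 0.09, 0], 150], [[-0.615, 0.29, 0.515], [0, 0.107, 0], 150], [[-0.615, 0.29, 0.515], [0, 0.107, 0], 150], [[-0.615, 0.29, 0.515], [0, 0.107, 0], 150], [[-0.615, 0.29, 0.515], [0, 0.107, 0], 150], [[-0.615, 0.29, 0.515], [0, 0.107, 0], 150]]'

```text
t: 35.0
tool_pos: [0.5132, -0.2299, 0.0608]
ee_rot: [[-0.91, 0.001, -0.415], [0.415, -0.0, -0.91], [-0.001, -1.0, -0.0]]
force: [-0.7, -0.7, 1.0]
opening: 0.409
```

```bash
./p.sh 0.5104 -0.2325 0.0115 -114.8; python3 - <<'E'
from h import *
shot('side','s9.png')
cv2.imwrite('pics/f12.png',cv2.resize(cv2.imread('pics/s9.png')[110:200,250:390],None,fx=5,fy=5,interpolation=cv2.INTER_CUBIC))
E
```

```text
t 35.0 pos [ 0.5132 -0.2299  0.0608] head -114.5 F [-0.7 -0.7  1. ] op 35.5
 shift [0.015, 0.493, 0.035] turn [0.0, 0.002, -0.0]
```

View pics/f12.png

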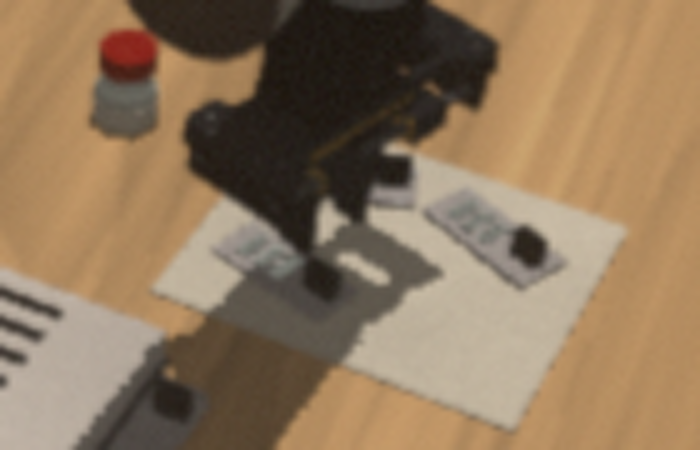

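>>> carry_out --targets '[[[0.01, 0.15, 0.03], [0, 0, 0], 150], [[0.01, 0.3, 0.03], [0, 0.002, 0], 150], [[0.01, 0.42, 0.03], [0, 0.002, 0], 150], [[0.01, 0.48, 0.03], [0, 0.002, 0], 150], [[0.01, 0.49, 0.03], [0, 0.002, 0], 150], [[0.01, 0.49, 0.03], [0, 0.002, 0], 180], [[0.01, 0.49, 0.03], [0, 0.002, 0], 210], [[0.01, 0.49, 0.03], [0, 0.002, 0], 255]]'

```text
t: 35.72
tool_pos: [0.5116, -0.2329, 0.0122]
ee_rot: [[-0.907, 0.002, -0.422], [0.422, -0.0, -0.907], [-0.002, -1.0, -0.0]]
force: [0.4, -0.5, 0.6]
opening: 0.266
```

>>> carry_out --targets '[[[0, 0, 0], [0, 0, 0], 255], [[0, 0, 0], [0, 0, 0], 255], [[0, 0, 0], [0, 0, 0], 255], [[0, 0, 0], [0, 0, 0], 255], [[0, -0.1, 0], [0, 0, 0], 255], [[0, -0.3, 0], [0, 0, 0], 255], [[0, -0.5, 0], [0, 0, 0], 255], [[0, -0.5, 0], [0, 0, 0], 255]]'

```text
t: 36.38
tool_pos: [0.5136, -0.2336, 0.0655]
ee_rot: [[-0.907, 0.008, -0.421], [0.421, -0.002, -0.907], [-0.008, -1.0, -0.001]]
force: [1.0, -0.1, 1.0]
opening: 0.114
```

```bash
./p.sh 0.4815 -0.0335 0.06 -95.35
```

```text
t 36.38 pos [ 0.5136 -0.2336  0.0655] head -114.9 F [ 1.  -0.1  1. ] op 9.9
 shift [1.135, 0.048, -1.679] turn [-0.0, -0.109, -0.003]
```

>>> carry_out --targets '[[[0.1, 0, -0.15], [0, -0.03, 0], 255], [[0.3, 0, -0.4], [0, -0.06, 0], 255], [[0.5, 0, -0.6], [0, -0.09, 0], 255], [[0.7, 0, -0.8], [0, -0.109, 0], 255], [[0.8, 0, -1], [0, -0.109, 0], 255], [[0.8, 0, -1], [0, -0.109, 0], 255], [[0.8, 0, -1], [0, -0.109, 0], 255], [[0.8, 0, -1], [0, -0.109, 0], 255]]'

```text
t: 37.05
tool_pos: [0.4806, -0.1085, 0.0612]
ee_rot: [[-0.996, -0.0, -0.093], [0.093, 0.0, -0.996], [0.0, -1.0, -0.0]]
force: [0.6, -0.7, -0.6]
opening: 0.109
```

```bash
./p.sh 0.4815 -0.0335 0.0185 -95.35
```

```text
t 37.05 pos [ 0.4806 -0.1085  0.0612] head -95.4 F [ 0.6 -0.7 -0.6] op 9.5
 shift [0.062, 0.427, -0.748] turn [0.0, -0.0, 0.0]
```

>>> carry_out --targets '[[[0.03, 0, -0.2], [0, 0, 0], 255], [[0.06, 0, -0.4], [0, 0, 0], 255], [[0.06, 0, -0.6], [0, 0, 0], 255], [[0.06, 0, -0.75], [0, 0, 0], 255], [[0.06, 0.15, -0.75], [0, 0, 0], 255], [[0.06, 0.3, -0.75], [0, 0, 0], 255], [[0.06, 0.4, -0.75], [0, 0, 0], 255], [[0.06, 0.425, -0.75], [0, 0, 0], 255]]'

```text
t: 37.72
tool_pos: [0.4806, -0.0342, 0.0172]
ee_rot: [[-0.995, -0.004, -0.095], [0.095, -0.001, -0.995], [0.003, -1.0, 0.001]]
force: [-2.6, -0.1, 3.7]
opening: 0.11
```

```bash
./p.sh 0.4815 -0.0335 0.0185 -95.35; python3 - <<'E'
from h import *
shot('top','t10.png');shot('side','s10.png')
cv2.imwrite('pics/f13.png',cv2.resize(cv2.imread('pics/t10.png')[170:270,220:330],None,fx=5,fy=5,interpolation=cv2.INTER_CUBIC))
E
```

```text
t 37.72 pos [ 0.4806 -0.0342  0.0172] head -95.5 F [-2.6 -0.1  3.7] op 9.5
 shift [-0.008, -0.013, -0.008] turn [-0.0, -0.001, 0.001]
```

View pics/f13.png

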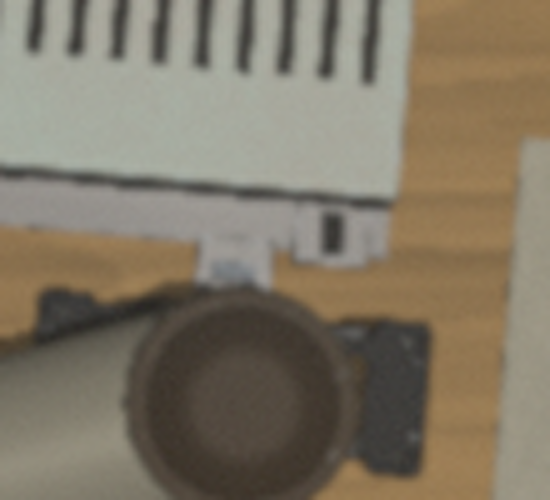

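>>> carry_out --targets '[[[0, -0.015, -0.006], [0, 0, 0], 255], [[-0.08, -0.015, -0.006], [0, 0, 0], 255], [[-0.16, -0.015, -0.006], [0, 0, 0], 255], [[-0.24, -0.015, -0.006], [0, 0, 0], 255], [[-0.32, -0.015, -0.006], [0, 0, 0], 255], [[-0.4, -0.015, -0.006], [0, 0, 0], 255], [[-0.47, -0.015, -0.006], [0, 0, 0], 255], [[-0.52, -0.015, -0.006], [0, 0, 0], 255]]'

```text
t: 38.48
tool_pos: [0.5346, -0.0376, 0.0202]
ee_rot: [[-0.996, 0.0, -0.094], [0.094, 0.0, -0.996], [-0.0, -1.0, -0.0]]
force: [0.4, 0.1, -0.9]
opening: 0.111
```

```bash
./p.sh 0.5597 -0.0408 0.0185 -95.35
```

```text
t 38.48 pos [ 0.5346 -0.0376  0.0202] head -95.4 F [ 0.4  0.1 -0.9] op 9.6
 shift [-0.252, 0.017, 0.009] turn [0.0, -0.0, -0.0]
```

>>> carry_out --targets '[[[-0.05, 0.01, 0.005], [0, 0, 0], 255], [[-0.1, 0.01, 0.007], [0, 0, 0], 255], [[-0.15, 0.01, 0.007], [0, 0, 0], 255], [[-0.2, 0.01, 0.007], [0, 0, 0], 255], [[-0.24, 0.01, 0.007], [0, 0, 0], 255], [[-0.27, 0.01, 0.007], [0, 0, 0], 255], [[-0.3, 0.01, 0.007], [0, 0, 0], 255], [[-0.3, 0.01, 0.007], [0, 0, 0], 255]]'

```text
t: 39.15
tool_pos: [0.5608, -0.0413, 0.0185]
ee_rot: [[-0.996, -0.006, -0.094], [0.094, -0.0, -0.996], [0.006, -1.0, 0.001]]
force: [-4.2, 0.7, 0.1]
opening: 0.115
```

>>> carry_out --targets '[[[-0.02, 0, 0], [0, 0, 0], 255], [[-0.04, 0, 0], [0, 0, 0], 255], [[-0.04, 0, 0], [0, 0, 0], 255], [[-0.04, 0, 0], [0, 0, 0], 255], [[-0.04, 0, 0], [0, 0, 0], 255], [[-0.04, 0, 0], [0, 0, 0], 255], [[-0.04, 0, 0], [0, 0, 0], 255], [[-0.04, 0, 0], [0, 0, 0], 255]]'

```text
t: 39.82
tool_pos: [0.5609, -0.0417, 0.018]
ee_rot: [[-0.995, -0.013, -0.095], [0.095, -0.001, -0.995], [0.013, -1.0, 0.002]]
force: [-11.0, 3.1, 3.8]
opening: 0.112
```

>>> carry_out --targets '[[[0.04, 0, 0], [0, 0, 0], 255], [[0.075, 0, 0], [0, 0, 0], 255], [[0.077, 0, 0], [0, 0, 0], 255], [[0.077, 0, 0], [0, 0, 0], 230], [[0.077, 0, 0], [0, 0, 0], 200], [[0.077, 0, 0], [0, 0, 0], 150], [[0.077, 0, 0], [0, 0, 0], 150], [[0.077, 0, 0], [0, 0, 0], 150]]'

```text
t: 40.48
tool_pos: [0.56, -0.0407, 0.0194]
ee_rot: [[-0.996, 0.001, -0.093], [0.093, 0.0, -0.996], [-0.001, -1.0, -0.0]]
force: [-0.6, -0.3, 0.2]
opening: 0.33
```

>>> carry_out --targets '[[[0, -0.2, 0], [0, 0, 0], 150], [[0, -0.4, 0], [0, 0, 0], 150], [[0.2, -0.6, 0.1], [0, 0, 0], 150], [[0.4, -0.7, 0.3], [0, 0, 0], 150], [[0.6, -0.7, 0.5], [0, 0, 0], 150], [[0.8, -0.7, 0.7], [0, 0, 0], 150], [[0.9, -0.7, 0.9], [0, 0, 0], 150], [[0.9, -0.7, 0.9], [0, 0, 0], 150]]'

```text
t: 41.15
tool_pos: [0.4585, -0.1237, 0.0893]
ee_rot: [[-0.995, -0.002, -0.097], [0.097, 0.0, -0.995], [0.002, -1.0, -0.0]]
force: [-0.5, -0.0, -0.5]
opening: 0.414
```

```bash
./p.sh 0.402 -0.3154 0.09 -122.7; python3 - <<'E'
from h import *
shot('top','t11.png');shot('side','s11.png')
cv2.imwrite('pics/f14.png',cv2.resize(cv2.imread('pics/s11.png')[110:240,230:390],None,fx=4.5,fy=4.5,interpolation=cv2.INTER_CUBIC))
cv2.imwrite('pics/f15.png',cv2.resize(cv2.imread('pics/t11.png')[170:300,260:420],None,fx=4.5,fy=4.5,interpolation=cv2.INTER_CUBIC))
fresh(['top'])
E
```

```text
t 41.15 pos [ 0.4585 -0.1237  0.0893] head -95.5 F [-0.5 -0.  -0.5] op 36.0
 shift [0.377, -0.006, 1.962] turn [-0.0, 0.151, 0.001]
top 0.94 fin [ 0.4995 -0.3519] c [ 528.  -346.3] wh [89. 39.] yawPCA 13.8 rect 13.2 yaw fc 11.2
top 0.71 fin [ 0.5577 -0.0928] c [557.6 -91. ] wh [40. 38.] yawPCA 83.2 rect 89.4 yaw fc 93.9
top 0.56 fin [ 0.5646 -0.0401] c [560.8 -38.6] wh [43. 35.] yawPCA 91.6 rect 83.3 yaw fc 158.5
```

View pics/f14.png

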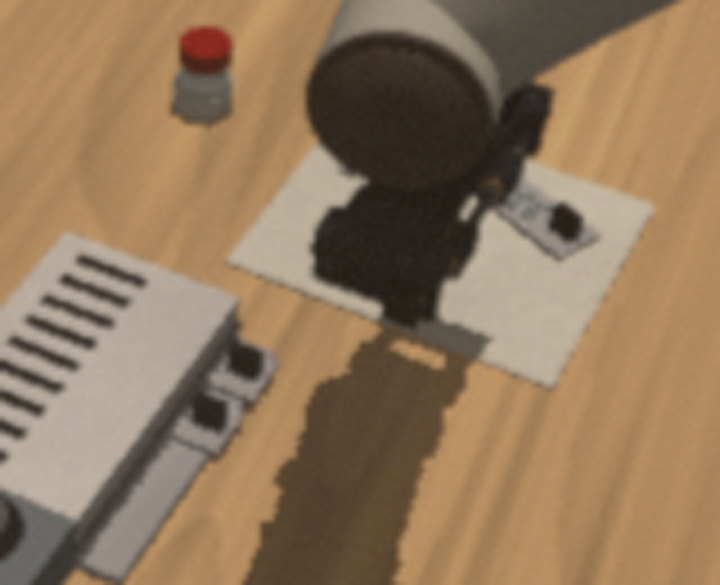

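View pics/f15.png

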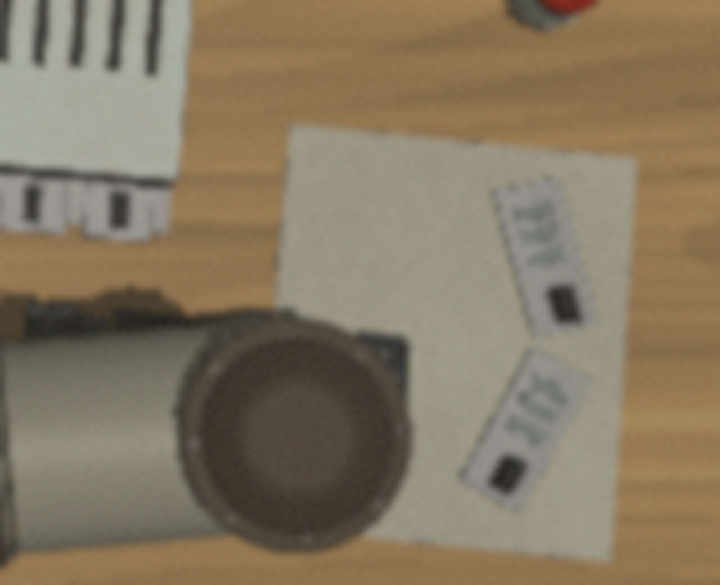

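>>> carry_out --targets '[[[0.1, 0, 0.2], [0, 0.03, 0], 150], [[0.15, 0, 0.5], [0, 0.06, 0], 150], [[0.19, 0, 0.8], [0, 0.09, 0], 150], [[0.19, 0, 1], [0, 0.12, 0], 150], [[0.19, 0, 1], [0, 0.151, 0], 150], [[0.19, 0, 1], [0, 0.151, 0], 150], [[0.19, 0, 1], [0, 0.151, 0], 150], [[0.19, 0, 1], [0, 0.151, 0], 150]]'

```text
t: 42.02
tool_pos: [0.4338, -0.219, 0.0891]
ee_rot: [[-0.845, -0.0, -0.535], [0.535, 0.0, -0.845], [0.0, -1.0, -0.0]]
force: [-0.0, 0.1, -0.3]
opening: 0.41
```

```bash
./p.sh 0.402 -0.3154 0.06 -122.7
```

```text
t 42.02 pos [ 0.4338 -0.219   0.0891] head -122.4 F [-0.   0.1 -0.3] op 35.7
 shift [-0.247, 0.291, 0.985] turn [0.0, 0.002, 0.0]
```

>>> carry_out --targets '[[[-0.05, 0, 0.25], [0, 0, 0], 150], [[-0.1, 0, 0.5], [0, 0.002, 0], 150], [[-0.2, 0.1, 0.8], [0, 0.002, 0], 150], [[-0.247, 0.29, 0.985], [0, 0.002, 0], 150], [[-0.247, 0.29, 0.985], [0, 0.002, 0], 150], [[-0.247, 0.29, 0.985], [0, 0.002, 0], 150], [[-0.247, 0.29, 0.985], [0, 0.002, 0], 150], [[-0.247, 0.29, 0.985], [0, 0.002, 0], 150]]'

```text
t: 42.68
tool_pos: [0.4022, -0.3153, 0.061]
ee_rot: [[-0.841, 0.001, -0.541], [0.541, -0.001, -0.841], [-0.001, -1.0, -0.0]]
force: [0.6, 0.1, 0.8]
opening: 0.413
```

```bash
python3 - <<'E'
from h import *
shot('side','s12.png')
cv2.imwrite('pics/f16.png',cv2.resize(cv2.imread('pics/s12.png')[110:200,250:390],None,fx=5,fy=5,interpolation=cv2.INTER_CUBIC))
E
./p.sh 0.402 -0.3154 0.0118 -122.7;
```

```text
t 42.73 pos [ 0.4022 -0.3153  0.0611] head -122.8 F [0.3 0.1 0.8] op 35.9
 shift [0.002, 0.493, 0.002] turn [0.0, -0.0, -0.001]
```

View pics/f16.png

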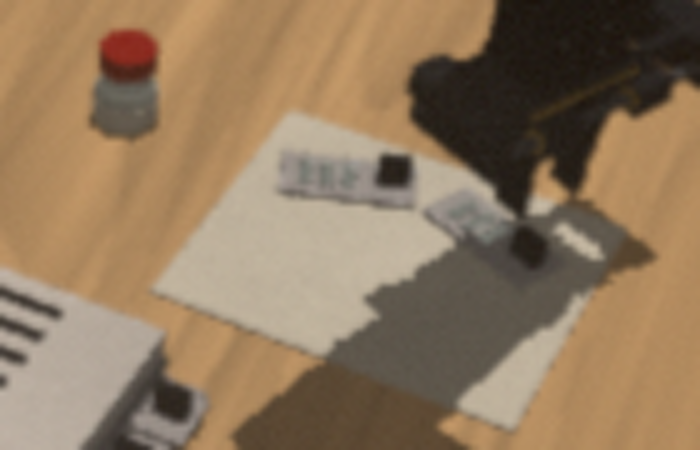

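>>> carry_out --targets '[[[0, 0.15, 0], [0, 0, 0], 150], [[0, 0.3, 0], [0, 0, 0], 150], [[0, 0.42, 0], [0, 0, 0], 150], [[0, 0.48, 0], [0, 0, 0], 150], [[0, 0.49, 0], [0, 0, 0], 150], [[0, 0.49, 0], [0, 0, 0], 180], [[0, 0.49, 0], [0, 0, 0], 210], [[0, 0.49, 0], [0, 0, 0], 255]]'

```text
t: 43.4
tool_pos: [0.4018, -0.3161, 0.0121]
ee_rot: [[-0.84, 0.002, -0.543], [0.543, -0.001, -0.84], [-0.002, -1.0, -0.0]]
force: [-0.1, 1.2, -0.6]
opening: 0.266
```

>>> carry_out --targets '[[[0, 0, 0], [0, 0, 0], 255], [[0, 0, 0], [0, 0, 0], 255], [[0, 0, 0], [0, 0, 0], 255], [[0, 0, 0], [0, 0, 0], 255], [[0, -0.1, 0], [0, 0, 0], 255], [[0, -0.3, 0], [0, 0, 0], 255], [[0, -0.5, 0], [0, 0, 0], 255], [[0, -0.5, 0], [0, 0, 0], 255]]'

```text
t: 44.07
tool_pos: [0.4036, -0.3172, 0.0652]
ee_rot: [[-0.84, 0.007, -0.542], [0.542, -0.003, -0.84], [-0.008, -1.0, -0.001]]
force: [0.4, -0.3, 0.2]
opening: 0.111
```

```bash
./p.sh 0.4864 0.0183 0.06 -95.35
```

```text
t 44.07 pos [ 0.4036 -0.3172  0.0652] head -122.8 F [ 0.4 -0.3  0.2] op 9.7
 shift [1.124, 0.046, -3.268] turn [-0.0, -0.153, -0.002]
```

>>> carry_out --targets '[[[0.05, 0, -0.2], [0, -0.03, 0], 255], [[0.1, 0, -0.4], [0, -0.06, 0], 255], [[0.2, 0, -0.6], [0, -0.09, 0], 255], [[0.3, 0, -0.8], [0, -0.12, 0], 255], [[0.34, 0, -1], [0, -0.153, 0], 255], [[0.34, 0, -1], [0, -0.153, 0], 255], [[0.34, 0, -1], [0, -0.153, 0], 255], [[0.34, 0, -1], [0, -0.153, 0], 255]]'

```text
t: 44.73
tool_pos: [0.4267, -0.2137, 0.0611]
ee_rot: [[-0.996, -0.0, -0.095], [0.095, 0.0, -0.996], [0.0, -1.0, -0.0]]
force: [0.5, -0.3, -0.8]
opening: 0.11
```

```bash
./p.sh 0.4864 0.0183 0.06 -95.35
```

```text
t 44.73 pos [ 0.4267 -0.2137  0.0611] head -95.4 F [ 0.5 -0.3 -0.8] op 9.5
 shift [-0.375, 0.012, -2.366] turn [0.0, -0.0, 0.0]
```

>>> carry_out --targets '[[[-0.05, 0, -0.2], [0, 0, 0], 255], [[-0.1, 0, -0.5], [0, 0, 0], 255], [[-0.19, 0, -0.8], [0, 0, 0], 255], [[-0.19, 0, -1], [0, 0, 0], 255], [[-0.19, 0, -1], [0, 0, 0], 255], [[-0.19, 0, -1], [0, 0, 0], 255], [[-0.19, 0, -1], [0, 0, 0], 255], [[-0.19, 0, -1], [0, 0, 0], 255]]'

```text
t: 45.4
tool_pos: [0.4548, -0.1168, 0.0611]
ee_rot: [[-0.995, -0.0, -0.096], [0.096, -0.0, -0.995], [0.0, -1.0, 0.0]]
force: [0.1, -0.1, -1.1]
opening: 0.112
```

>>> carry_out --targets '[[[-0.05, 0, -0.2], [0, 0, 0], 255], [[-0.1, 0, -0.5], [0, 0, 0], 255], [[-0.17, 0, -0.8], [0, 0, 0], 255], [[-0.17, 0, -1], [0, 0, 0], 255], [[-0.17, 0, -1], [0, 0, 0], 255], [[-0.17, 0, -1], [0, 0, 0], 255], [[-0.17, 0, -1], [0, 0, 0], 255], [[-0.17, 0, -1], [0, 0, 0], 255]]'

```text
t: 46.07
tool_pos: [0.4809, -0.019, 0.0611]
ee_rot: [[-0.995, -0.001, -0.095], [0.095, -0.0, -0.995], [0.001, -1.0, 0.0]]
force: [0.2, -0.2, -0.8]
opening: 0.111
```

```bash
./p.sh 0.4864 0.0183 0.019 -95.35
```

```text
t 46.07 pos [ 0.4809 -0.019   0.0611] head -95.5 F [ 0.2 -0.2 -0.8] op 9.7
 shift [-0.019, 0.421, -0.377] turn [-0.0, -0.001, 0.0]
```

>>> carry_out --targets '[[[-0.01, 0, -0.2], [0, 0, 0], 255], [[-0.02, 0, -0.38], [0, 0, 0], 255], [[-0.02, 0.1, -0.38], [0, 0, 0], 255], [[-0.02, 0.2, -0.38], [0, 0, 0], 255], [[-0.02, 0.3, -0.38], [0, 0, 0], 255], [[-0.02, 0.38, -0.38], [0, 0, 0], 255], [[-0.02, 0.41, -0.38], [0, 0, 0], 255], [[-0.02, 0.415, -0.38], [0, 0, 0], 255]]'

```text
t: 46.73
tool_pos: [0.4865, 0.019, 0.0191]
ee_rot: [[-0.996, -0.002, -0.095], [0.095, -0.001, -0.996], [0.001, -1.0, 0.001]]
force: [-1.1, -0.7, -0.1]
opening: 0.112
```

```bash
./p.sh 0.4864 0.0183 0.019 -95.35; python3 - <<'E'
from h import *
shot('top','t13.png');shot('side','s13.png')
cv2.imwrite('pics/f17.png',cv2.resize(cv2.imread('pics/t13.png')[170:270,210:320],None,fx=5,fy=5,interpolation=cv2.INTER_CUBIC))
E
```

```text
t 46.73 pos [0.4865 0.019  0.0191] head -95.4 F [-1.1 -0.7 -0.1] op 9.7
 shift [-0.0, 0.001, 0.007] turn [-0.0, -0.0, 0.0]
```

View pics/f17.png

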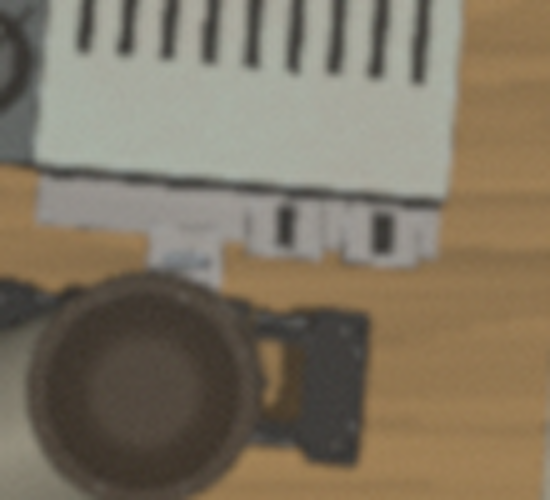

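>>> carry_out --targets '[[[-0.02, -0.003, 0.006], [0, 0, 0], 255], [[-0.08, -0.003, 0.006], [0, 0, 0], 255], [[-0.16, -0.003, 0.006], [0, 0, 0], 255], [[-0.24, -0.003, 0.006], [0, 0, 0], 255], [[-0.32, -0.003, 0.006], [0, 0, 0], 255], [[-0.4, -0.003, 0.006], [0, 0, 0], 255], [[-0.46, -0.003, 0.006], [0, 0, 0], 255], [[-0.51, -0.003, 0.006], [0, 0, 0], 255]]'

```text
t: 47.5
tool_pos: [0.5386, 0.0144, 0.0199]
ee_rot: [[-0.996, 0.0, -0.094], [0.094, -0.0, -0.996], [-0.0, -1.0, 0.0]]
force: [-0.7, -0.1, -1.1]
opening: 0.109
```

```bash
./p.sh 0.5645 0.011 0.0185 -95.35
```

```text
t 47.5 pos [0.5386 0.0144 0.0199] head -95.4 F [-0.7 -0.1 -1.1] op 9.5
 shift [-0.261, 0.014, 0.01] turn [-0.0, -0.0, -0.0]
```

>>> carry_out --targets '[[[-0.05, 0.01, 0.005], [0, 0, 0], 255], [[-0.1, 0.01, 0.009], [0, 0, 0], 255], [[-0.15, 0.01, 0.009], [0, 0, 0], 255], [[-0.2, 0.01, 0.009], [0, 0, 0], 255], [[-0.24, 0.01, 0.009], [0, 0, 0], 255], [[-0.27, 0.01, 0.009], [0, 0, 0], 255], [[-0.3, 0.01, 0.009], [0, 0, 0], 255], [[-0.3, 0.01, 0.009], [0, 0, 0], 255]]'

```text
t: 48.17
tool_pos: [0.5653, 0.0104, 0.0183]
ee_rot: [[-0.996, -0.005, -0.094], [0.094, -0.001, -0.996], [0.005, -1.0, 0.001]]
force: [-4.2, 0.4, 0.5]
opening: 0.107
```

>>> carry_out --targets '[[[-0.02, 0, 0], [0, 0, 0], 255], [[-0.04, 0, 0], [0, 0, 0], 255], [[-0.04, 0, 0], [0, 0, 0], 255], [[-0.04, 0, 0], [0, 0, 0], 255], [[-0.04, 0, 0], [0, 0, 0], 255], [[-0.04, 0, 0], [0, 0, 0], 255], [[-0.04, 0, 0], [0, 0, 0], 255], [[-0.04, 0, 0], [0, 0, 0], 255]]'

```text
t: 48.83
tool_pos: [0.5653, 0.01, 0.0179]
ee_rot: [[-0.995, -0.012, -0.095], [0.095, -0.001, -0.996], [0.012, -1.0, 0.003]]
force: [-11.6, 4.3, 5.1]
opening: 0.112
```

>>> carry_out --targets '[[[0.04, 0, 0], [0, 0, 0], 255], [[0.075, 0, 0], [0, 0, 0], 255], [[0.075, 0, 0], [0, 0, 0], 255], [[0.075, 0, 0], [0, 0, 0], 230], [[0.075, 0, 0], [0, 0, 0], 200], [[0.075, 0, 0], [0, 0, 0], 150], [[0.075, 0, 0], [0, 0, 0], 150], [[0.075, 0, 0], [0, 0, 0], 150]]'

```text
t: 49.5
tool_pos: [0.5643, 0.0111, 0.0191]
ee_rot: [[-0.996, 0.001, -0.094], [0.094, 0.0, -0.996], [-0.001, -1.0, -0.0]]
force: [0.1, 0.2, -0.4]
opening: 0.327
```

>>> carry_out --targets '[[[0, -0.2, 0], [0, 0, 0], 150], [[0, -0.4, 0], [0, 0, 0], 150], [[0.2, -0.6, 0.1], [0, 0, 0], 150], [[0.4, -0.7, 0.3], [0, 0, 0], 150], [[0.6, -0.7, 0.5], [0, 0, 0], 150], [[0.8, -0.7, 0.7], [0, 0, 0], 150], [[0.9, -0.7, 0.9], [0, 0, 0], 150], [[0.9, -0.7, 0.9], [0, 0, 0], 150]]'

```text
t: 50.17
tool_pos: [0.4627, -0.0721, 0.0891]
ee_rot: [[-0.995, -0.002, -0.097], [0.097, 0.0, -0.995], [0.002, -1.0, 0.0]]
force: [-0.0, 0.2, -0.7]
opening: 0.41
```

```bash
./p.sh 0.4994 -0.3527 0.09 -76.5; python3 - <<'E'
from h import *
shot('top','t14.png');shot('side','s14.png')
cv2.imwrite('pics/f18.png',cv2.resize(cv2.imread('pics/s14.png')[110:270,200:390],None,fx=4,fy=4,interpolation=cv2.INTER_CUBIC))
fresh(['top'])
E
```

```text
t 50.17 pos [ 0.4627 -0.0721  0.0891] head -95.5 F [-0.   0.2 -0.7] op 35.6
 shift [-0.636, -0.01, 2.757] turn [0.0, -0.106, 0.001]
top 0.87 fin [ 0.4996 -0.3517] c [ 527.9 -346.9] wh [91. 44.] yawPCA 14.4 rect 14.9 yaw fc 9.6
top 0.58 fin [0.5646 0.012 ] c [566.4  11.4] wh [41. 32.] yawPCA 81.1 rect 89.6 yaw fc -18.2
top 0.44 fin [ 0.5575 -0.0929] c [556.6 -91.8] wh [40. 33.] yawPCA 84.0 rect 84.5 yaw fc 131.5
top 0.44 fin [ 0.5643 -0.041 ] c [559.4 -39.8] wh [40. 35.] yawPCA 88.6 rect 89.4 yaw fc 166.1
```

View pics/f18.png

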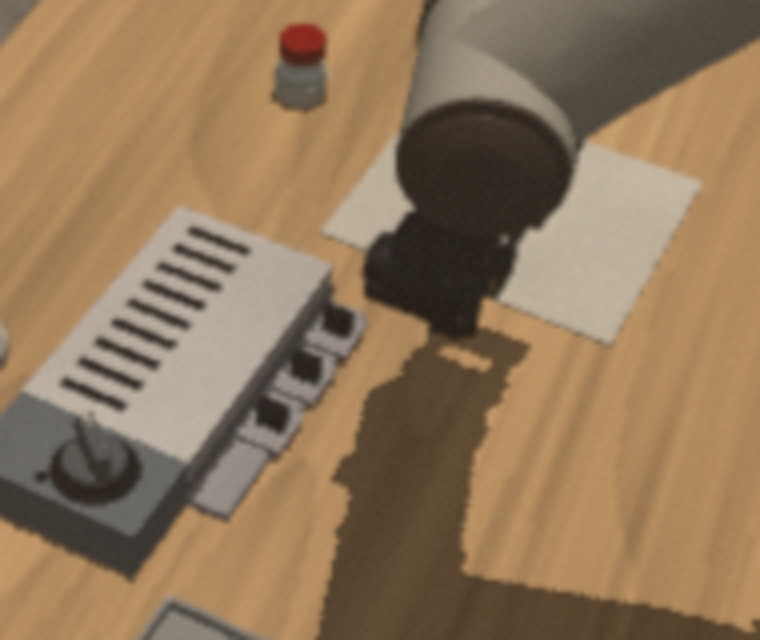

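>>> carry_out --targets '[[[-0.05, 0, 0.2], [0, 0, 0], 150], [[-0.1, 0, 0.5], [0, 0, 0], 150], [[-0.22, 0, 0.8], [0, 0, 0], 150], [[-0.22, 0, 1], [0, 0, 0], 150], [[-0.22, 0, 1], [0, 0, 0], 150], [[-0.22, 0, 1], [0, 0, 0], 150], [[-0.22, 0, 1], [0, 0, 0], 150], [[-0.22, 0, 1], [0, 0, 0], 150]]'

```text
t: 51.03
tool_pos: [0.4788, -0.1707, 0.0889]
ee_rot: [[-0.996, -0.0, -0.092], [0.092, 0.0, -0.996], [0.0, -1.0, -0.0]]
force: [-0.4, -0.8, 0.4]
opening: 0.411
```

>>> carry_out --targets '[[[-0.05, 0, 0.2], [0, 0, 0], 150], [[-0.1, 0, 0.5], [0, 0, 0], 150], [[-0.22, 0, 0.8], [0, 0, 0], 150], [[-0.22, 0, 1], [0, -0.03, 0], 150], [[-0.22, 0, 1], [0, -0.06, 0], 150], [[-0.22, 0, 1], [0, -0.09, 0], 150], [[-0.22, 0, 1], [0, -0.108, 0], 150], [[-0.22, 0, 1], [0, -0.108, 0], 150]]'

```text
t: 51.7
tool_pos: [0.4914, -0.2724, 0.0891]
ee_rot: [[-0.969, -0.0, 0.245], [-0.245, 0.0, -0.969], [0.0, -1.0, -0.0]]
force: [-0.9, 0.9, -0.1]
opening: 0.414
```

```bash
./p.sh 0.4995 -0.3525 0.06 -76; python3 - <<'E'
from h import *
fresh(['top'])
E
```

```text
t 51.7 pos [ 0.4914 -0.2724  0.0891] head -75.8 F [-0.9  0.9 -0.1] op 36.0
 shift [0.118, 0.29, 0.796] turn [0.0, 0.001, 0.0]
top 0.49 fin [ 0.559  -0.0441] c [561.6 -40. ] wh [39. 31.] yawPCA 76.9 rect 81.5 yaw fc 57.7
top 0.47 fin [0.5644 0.0121] c [567.7  12.8] wh [38. 35.] yawPCA 78.9 rect 89.7 yaw fc 11.7
```

>>> carry_out --targets '[[[0.04, 0, 0.2], [0, 0, 0], 150], [[0.08, 0, 0.5], [0, 0, 0], 150], [[0.118, 0.1, 0.7], [0, 0, 0], 150], [[0.118, 0.29, 0.796], [0, 0, 0], 150], [[0.118, 0.29, 0.796], [0, 0, 0], 150], [[0.118, 0.29, 0.796], [0, 0, 0], 150], [[0.118, 0.29, 0.796], [0, 0, 0], 150], [[0.118, 0.29, 0.796], [0, 0, 0], 150]]'

```text
t: 52.47
tool_pos: [0.4997, -0.3527, 0.0611]
ee_rot: [[-0.97, 0.001, 0.244], [-0.244, -0.001, -0.97], [-0.001, -1.0, 0.001]]
force: [0.3, 0.6, 0.1]
opening: 0.41
```

```bash
python3 - <<'E'
from h import *
shot('side','s15.png')
cv2.imwrite('pics/f19.png',cv2.resize(cv2.imread('pics/s15.png')[100:200,250:390],None,fx=5,fy=5,interpolation=cv2.INTER_CUBIC))
E
./p.sh 0.4995 -0.3525 0.0118 -76;
```

```text
t 52.52 pos [ 0.4997 -0.3528  0.0612] head -75.9 F [-0.2 -1.3 -0. ] op 35.5
 shift [0.002, 0.494, -0.004] turn [-0.0, 0.001, -0.0]
```

View pics/f19.png

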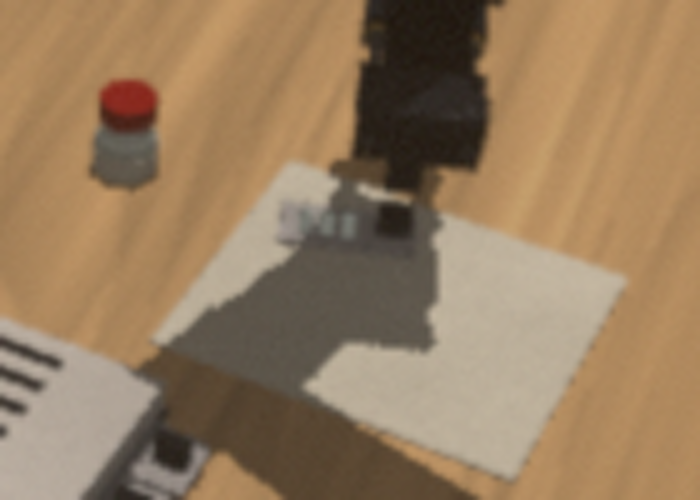

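>>> carry_out --targets '[[[0, 0.15, 0], [0, 0, 0], 150], [[0, 0.3, 0], [0, 0, 0], 150], [[0, 0.42, 0], [0, 0, 0], 150], [[0, 0.48, 0], [0, 0, 0], 150], [[0, 0.49, 0], [0, 0, 0], 150], [[0, 0.49, 0], [0, 0, 0], 180], [[0, 0.49, 0], [0, 0, 0], 210], [[0, 0.49, 0], [0, 0, 0], 255]]'

```text
t: 53.18
tool_pos: [0.4996, -0.3536, 0.0119]
ee_rot: [[-0.97, 0.002, 0.243], [-0.243, -0.001, -0.97], [-0.001, -1.0, 0.001]]
force: [0.2, -0.1, 0.3]
opening: 0.264
```

>>> carry_out --targets '[[[0, 0, 0], [0, 0, 0], 255], [[0, 0, 0], [0, 0, 0], 255], [[0, 0, 0], [0, 0, 0], 255], [[0, 0, 0], [0, 0, 0], 255], [[0, -0.1, 0], [0, 0, 0], 255], [[0, -0.3, 0], [0, 0, 0], 255], [[0, -0.5, 0], [0, 0, 0], 255], [[0, -0.5, 0], [0, 0, 0], 255]]'

```text
t: 53.85
tool_pos: [0.5015, -0.3547, 0.0656]
ee_rot: [[-0.97, 0.007, 0.244], [-0.244, -0.004, -0.97], [-0.006, -1.0, 0.005]]
force: [1.0, 0.2, 0.1]
opening: 0.11
```

```bash
./p.sh 0.4912 0.0701 0.06 -95.35
```

```text
t 53.85 pos [ 0.5015 -0.3547  0.0656] head -75.9 F [1.  0.2 0.1] op 9.6
 shift [-0.937, 0.039, -4.144] turn [-0.001, 0.108, -0.002]
```

>>> carry_out --targets '[[[0, 0, -0.2], [0, 0.03, 0], 255], [[0, 0, -0.4], [0, 0.06, 0], 255], [[0, 0, -0.6], [0, 0.09, 0], 255], [[0, 0, -0.8], [0, 0.108, 0], 255], [[0, 0, -1], [0, 0.108, 0], 255], [[0, 0, -1], [0, 0.108, 0], 255], [[0, 0, -1], [0, 0.108, 0], 255], [[0, 0, -1], [0, 0.108, 0], 255]]'

```text
t: 54.52
tool_pos: [0.4749, -0.2565, 0.0611]
ee_rot: [[-0.996, 0.0, -0.093], [0.093, -0.0, -0.996], [-0.0, -1.0, 0.0]]
force: [-0.8, -0.7, -0.6]
opening: 0.11
```

```bash
./p.sh 0.4912 0.0701 0.06 -95.35
```

```text
t 54.52 pos [ 0.4749 -0.2565  0.0611] head -95.3 F [-0.8 -0.7 -0.6] op 9.5
 shift [0.142, 0.011, -3.267] turn [-0.0, 0.0, -0.0]
```

>>> carry_out --targets '[[[0.04, 0, -0.2], [0, 0, 0], 255], [[0.05, 0, -0.5], [0, 0, 0], 255], [[0.05, 0, -0.8], [0, 0, 0], 255], [[0.05, 0, -1], [0, 0, 0], 255], [[0.05, 0, -1], [0, 0, 0], 255], [[0.05, 0, -1], [0, 0, 0], 255], [[0.05, 0, -1], [0, 0, 0], 255], [[0.05, 0, -1], [0, 0, 0], 255]]'

```text
t: 55.18
tool_pos: [0.4791, -0.1574, 0.0609]
ee_rot: [[-0.995, -0.0, -0.095], [0.095, -0.0, -0.995], [0.0, -1.0, 0.0]]
force: [-0.3, 0.0, -1.3]
opening: 0.112
```

>>> carry_out --targets '[[[0.04, 0, -0.2], [0, 0, 0], 255], [[0.05, 0, -0.5], [0, 0, 0], 255], [[0.05, 0, -0.8], [0, 0, 0], 255], [[0.05, 0, -1], [0, 0, 0], 255], [[0.05, 0, -1], [0, 0, 0], 255], [[0.05, 0, -1], [0, 0, 0], 255], [[0.05, 0, -1], [0, 0, 0], 255], [[0.05, 0, -1], [0, 0, 0], 255]]'

```text
t: 55.85
tool_pos: [0.4832, -0.0575, 0.0609]
ee_rot: [[-0.995, -0.0, -0.095], [0.095, -0.0, -0.995], [0.0, -1.0, 0.0]]
force: [-0.5, -0.3, -1.9]
opening: 0.111
```

>>> carry_out --targets '[[[0.04, 0, -0.2], [0, 0, 0], 255], [[0.05, 0, -0.5], [0, 0, 0], 255], [[0.05, 0, -0.8], [0, 0, 0], 255], [[0.05, 0, -1], [0, 0, 0], 255], [[0.05, 0, -1], [0, 0, 0], 255], [[0.05, 0, -1], [0, 0, 0], 255], [[0.05, 0, -1], [0, 0, 0], 255], [[0.05, 0, -1], [0, 0, 0], 255]]'

```text
t: 56.52
tool_pos: [0.4874, 0.0424, 0.0609]
ee_rot: [[-0.995, -0.001, -0.095], [0.095, -0.0, -0.995], [0.001, -1.0, 0.0]]
force: [-0.7, -0.7, -0.6]
opening: 0.11
```

```bash
./p.sh 0.4912 0.0701 0.0192 -95.35
```

```text
t 56.52 pos [0.4874 0.0424 0.0609] head -95.5 F [-0.7 -0.7 -0.6] op 9.6
 shift [-0.011, 0.417, -0.279] turn [-0.0, -0.001, 0.0]
```

>>> carry_out --targets '[[[0, 0, -0.15], [0, 0, 0], 255], [[-0.01, 0, -0.28], [0, 0, 0], 255], [[-0.01, 0.1, -0.28], [0, 0, 0], 255], [[-0.01, 0.2, -0.28], [0, 0, 0], 255], [[-0.01, 0.3, -0.28], [0, 0, 0], 255], [[-0.01, 0.38, -0.28], [0, 0, 0], 255], [[-0.01, 0.41, -0.28], [0, 0, 0], 255], [[-0.01, 0.415, -0.28], [0, 0, 0], 255]]'

```text
t: 57.18
tool_pos: [0.4911, 0.0711, 0.0189]
ee_rot: [[-0.996, -0.001, -0.094], [0.094, -0.001, -0.996], [0.001, -1.0, 0.001]]
force: [0.2, 0.6, -0.7]
opening: 0.11
```

```bash
./p.sh 0.4912 0.0701 0.0192 -95.35; python3 - <<'E'
from h import *
shot('top','t16.png');shot('side','s16.png')
cv2.imwrite('pics/f20.png',cv2.resize(cv2.imread('pics/t16.png')[170:270,190:300],None,fx=5,fy=5,interpolation=cv2.INTER_CUBIC))
E
```

```text
t 57.18 pos [0.4911 0.0711 0.0189] head -95.4 F [ 0.2  0.6 -0.7] op 9.6
 shift [-0.002, -0.003, 0.01] turn [-0.0, -0.0, 0.0]
```

View pics/f20.png

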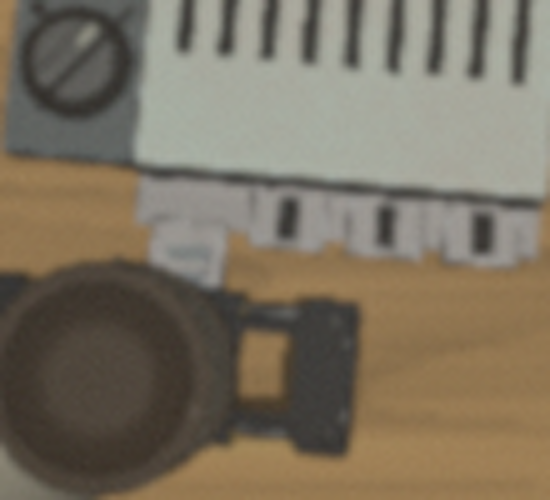

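Knob bar points at the line mark (bar from about (55,85) to (92,35)), and the fourth tray is lined up with slot 4. I insert it.

>>> carry_out --targets '[[[-0.02, -0.003, 0.006], [0, 0, 0], 255], [[-0.08, -0.003, 0.006], [0, 0, 0], 255], [[-0.16, -0.003, 0.006], [0, 0, 0], 255], [[-0.24, -0.003, 0.006], [0, 0, 0], 255], [[-0.32, -0.003, 0.006], [0, 0, 0], 255], [[-0.4, -0.003, 0.006], [0, 0, 0], 255], [[-0.46, -0.003, 0.006], [0, 0, 0], 255], [[-0.51, -0.003, 0.006], [0, 0, 0], 255]]'

```text
t: 57.95
tool_pos: [0.5431, 0.066, 0.0197]
ee_rot: [[-0.996, 0.0, -0.094], [0.094, 0.0, -0.996], [-0.0, -1.0, -0.0]]
force: [-0.1, -0.7, -0.7]
opening: 0.116
```

```bash
./p.sh 0.5694 0.0628 0.0185 -95.35
```

```text
t 57.95 pos [0.5431 0.066  0.0197] head -95.4 F [-0.1 -0.7 -0.7] op 10.1
 shift [-0.265, 0.012, 0.007] turn [0.0, -0.0, -0.0]
```

>>> carry_out --targets '[[[-0.05, 0.01, 0.005], [0, 0, 0], 255], [[-0.1, 0.01, 0.006], [0, 0, 0], 255], [[-0.15, 0.01, 0.006], [0, 0, 0], 255], [[-0.2, 0.01, 0.006], [0, 0, 0], 255], [[-0.24, 0.01, 0.006], [0, 0, 0], 255], [[-0.27, 0.01, 0.006], [0, 0, 0], 255], [[-0.3, 0.01, 0.006], [0, 0, 0], 255], [[-0.3, 0.01, 0.006], [0, 0, 0], 255]]'

```text
t: 58.62
tool_pos: [0.571, 0.0624, 0.0184]
ee_rot: [[-0.996, -0.003, -0.094], [0.094, -0.001, -0.996], [0.003, -1.0, 0.001]]
force: [-2.4, 0.4, -0.5]
opening: 0.112
```

>>> carry_out --targets '[[[-0.02, 0, 0], [0, 0, 0], 255], [[-0.04, 0, 0], [0, 0, 0], 255], [[-0.04, 0, 0], [0, 0, 0], 255], [[-0.04, 0, 0], [0, 0, 0], 255], [[-0.04, 0, 0], [0, 0, 0], 255], [[-0.04, 0, 0], [0, 0, 0], 255], [[-0.04, 0, 0], [0, 0, 0], 255], [[-0.04, 0, 0], [0, 0, 0], 255]]'

```text
t: 59.28
tool_pos: [0.571, 0.0617, 0.0179]
ee_rot: [[-0.996, -0.01, -0.094], [0.094, -0.002, -0.996], [0.01, -1.0, 0.003]]
force: [-10.8, 2.8, 3.6]
opening: 0.11
```

>>> carry_out --targets '[[[0.04, 0, 0], [0, 0, 0], 255], [[0.06, 0, 0], [0, 0, 0], 255], [[0.06, 0, 0], [0, 0, 0], 255], [[0.06, 0, 0], [0, 0, 0], 230], [[0.06, 0, 0], [0, 0, 0], 200], [[0.06, 0, 0], [0, 0, 0], 150], [[0.06, 0, 0], [0, 0, 0], 150], [[0.06, 0, 0], [0, 0, 0], 150]]'

```text
t: 59.95
tool_pos: [0.5703, 0.0629, 0.019]
ee_rot: [[-0.996, 0.001, -0.094], [0.094, 0.0, -0.996], [-0.001, -1.0, -0.0]]
force: [0.6, 0.2, 0.2]
opening: 0.333
```

>>> carry_out --targets '[[[0, -0.2, 0], [0, 0, 0], 150], [[0, -0.4, 0], [0, 0, 0], 150], [[0.1, -0.7, 0], [0, 0, 0], 150], [[0.2, -1, 0], [0, 0, 0], 150], [[0.4, -1, 0.2], [0, 0, 0], 150], [[0.6, -1, 0.4], [0, 0, 0], 150], [[0.8, -1, 0.6], [0, 0, 0], 150], [[0.8, -1, 0.6], [0, 0, 0], 150]]'

```text
t: 60.62
tool_pos: [0.4799, 0.0082, 0.1187]
ee_rot: [[-0.995, -0.004, -0.096], [0.096, -0.0, -0.995], [0.004, -1.0, 0.0]]
force: [-0.9, -0.1, -0.7]
opening: 0.41
```

```bash
./p.sh 0.6447 0.122 0.12 -136; python3 - <<'E'
from h import *
t=shot('top','t17.png');shot('side','s17.png')
cv2.imwrite('pics/f21.png',cv2.resize(cv2.imread('pics/s17.png')[110:360,160:390],None,fx=2.4,fy=2.4,interpolation=cv2.INTER_CUBIC))
cv2.imwrite('pics/f22.png',cv2.resize(cv2.imread('pics/t17.png')[140:240,180:310],None,fx=5,fy=5,interpolation=cv2.INTER_CUBIC))
fresh(['top'],zb=.008)
E
```

```text
t 60.62 pos [0.4799 0.0082 0.1187] head -95.5 F [-0.9 -0.1 -0.7] op 35.7
 shift [-1.531, -0.019, -1.291] turn [-0.001, 0.225, 0.001]
top 0.7 fin [ 0.5629 -0.0403] c [561.1 -39.4] wh [40. 32.] yawPCA 86.1 rect 82.5 yaw fc 153.3
top 0.67 fin [0.5646 0.0118] c [566.1  13.9] wh [35. 32.] yawPCA 76.0 rect 89.6 yaw fc 55.8
top 0.6 fin [0.57   0.0631] c [571.8  63.6] wh [38. 32.] yawPCA 81.7 rect 89.6 yaw fc 15.8
top 0.53 fin [ 0.558  -0.0931] c [557.3 -90.6] wh [40. 32.] yawPCA 90.6 rect 89.1 yaw fc 106.1
```

View pics/f21.png

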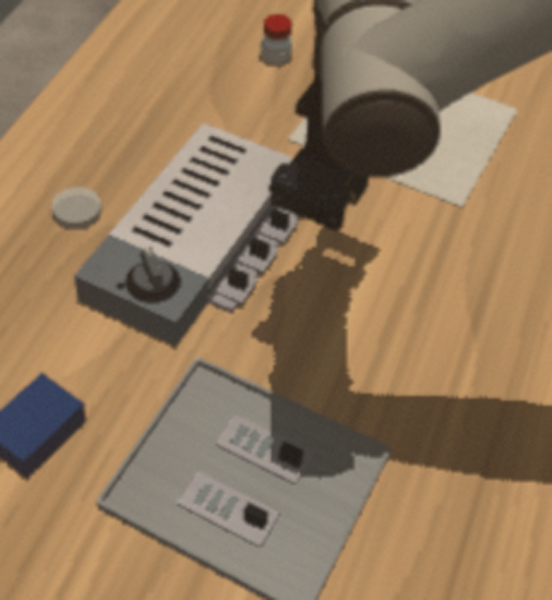

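View pics/f22.png

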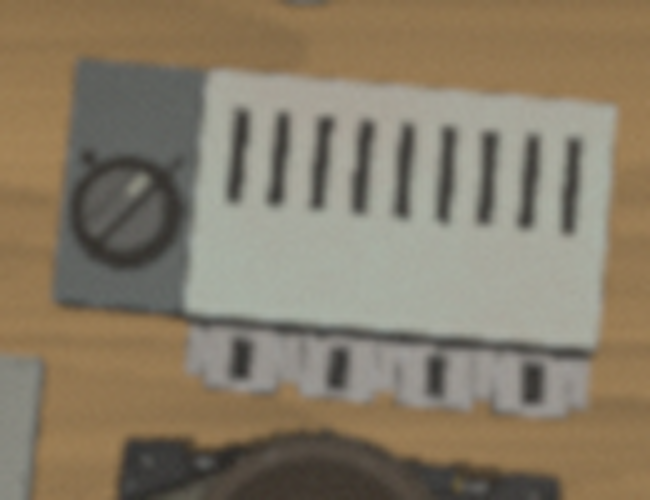

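>>> carry_out --targets '[[[-0.1, 0, -0.1], [0, 0.03, 0], 120], [[-0.3, 0, -0.3], [0, 0.06, 0], 120], [[-0.5, 0, -0.5], [0, 0.09, 0], 120], [[-0.7, 0, -0.65], [0, 0.12, 0], 120], [[-0.8, 0, -0.65], [0, 0.15, 0], 120], [[-0.8, 0, -0.65], [0, 0.18, 0], 120], [[-0.8, 0, -0.65], [0, 0.21, 0], 120], [[-0.8, 0, -0.65], [0, 0.225, 0], 120]]'

```text
t: 61.48
tool_pos: [0.5715, 0.0688, 0.1181]
ee_rot: [[-0.694, -0.0, -0.72], [0.72, -0.0, -0.694], [0.0, -1.0, 0.0]]
force: [-0.5, 0.2, -0.4]
opening: 0.531
```

```bash
./p.sh 0.6447 0.122 0.12 -136
```

```text
t 61.48 pos [0.5715 0.0688 0.1181] head -136.0 F [-0.5  0.2 -0.4] op 46.2
 shift [-0.125, -0.02, -0.896] turn [-0.0, -0.0, 0.0]
```

>>> carry_out --targets '[[[-0.05, 0, -0.2], [0, 0, 0], 120], [[-0.1, 0, -0.4], [0, 0, 0], 120], [[-0.125, 0, -0.6], [0, 0, 0], 120], [[-0.125, 0, -0.8], [0, 0, 0], 120], [[-0.125, 0, -0.895], [0, 0, 0], 120], [[-0.125, 0, -0.895], [0, 0, 0], 120], [[-0.125, 0, -0.895], [0, 0, 0], 120], [[-0.125, 0, -0.895], [0, 0, 0], 120]]'

```text
t: 62.15
tool_pos: [0.6426, 0.1209, 0.1185]
ee_rot: [[-0.696, -0.001, -0.718], [0.718, -0.0, -0.696], [0.001, -1.0, 0.001]]
force: [-0.3, 0.2, 0.5]
opening: 0.531
```

```bash
./p.sh 0.6447 0.122 0.062 -136;  python3 - <<'E'
from h import *
shot('side','s18.png')
cv2.imwrite('pics/f23.png',cv2.resize(cv2.imread('pics/s18.png')[140:260,160:290],None,fx=5,fy=5,interpolation=cv2.INTER_CUBIC))
E
```

```text
t 62.15 pos [0.6426 0.1209 0.1185] head -135.9 F [-0.3  0.2  0.5] op 46.2
 shift [-0.007, 0.564, -0.024] turn [-0.0, 0.001, 0.0]
```

View pics/f23.png

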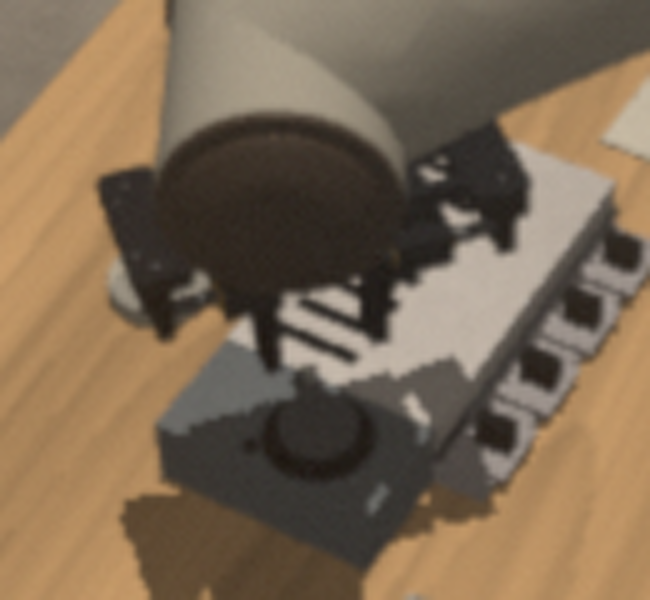

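Fingers straddle the knob bar (fingers near (268,350) and (378,320), bar at (310,380)). Go down and grip.

>>> carry_out --targets '[[[0, 0.15, -0.02], [0, 0, 0], 120], [[0, 0.3, -0.02], [0, 0, 0], 120], [[0, 0.42, -0.02], [0, 0, 0], 120], [[0, 0.5, -0.02], [0, 0, 0], 120], [[0, 0.56, -0.02], [0, 0, 0], 120], [[0, 0.56, -0.02], [0, 0, 0], 120], [[0, 0.56, -0.02], [0, 0, 0], 150], [[0, 0.56, -0.02], [0, 0, 0], 180]]'

```text
t: 62.87
tool_pos: [0.6453, 0.1228, 0.0636]
ee_rot: [[-0.697, 0.001, -0.718], [0.718, 0.0, -0.697], [-0.001, -1.0, -0.001]]
force: [-0.4, 0.1, -0.9]
opening: 0.447
```

>>> carry_out --targets '[[[0, 0, 0], [0, 0, 0], 210], [[0, 0, 0], [0, 0, 0], 255], [[0, 0, 0], [0, 0, 0], 255], [[0, 0, 0], [0, 0, 0], 255], [[0, 0, 0], [0, 0, 0], 255], [[0, 0, 0], [0, 0, 0], 255], [[0, 0, 0], [0, 0, 0], 255], [[0, 0, 0], [0, 0, 0], 255]]'

```text
t: 63.53
tool_pos: [0.6451, 0.1229, 0.0631]
ee_rot: [[-0.697, 0.001, -0.717], [0.717, 0.0, -0.697], [-0.0, -1.0, -0.001]]
force: [-0.1, 0.5, 1.9]
opening: 0.119
```

Gripped with hardly any side force. Push down, then turn counter-clockwise.

>>> carry_out --targets '[[[0, 0.015, 0], [0, 0, 0], 255], [[0, 0.03, 0], [0, 0, 0], 255], [[0, 0.045, 0], [0, 0, 0], 255], [[0, 0.06, 0], [0, 0, 0], 255], [[0, 0.07, 0], [0, 0, 0], 255], [[0, 0.08, 0], [0, 0, 0], 255], [[0, 0.08, 0], [0, 0, 0], 255], [[0, 0.08, 0], [0, 0, 0], 255]]'

```text
t: 64.2
tool_pos: [0.6452, 0.1229, 0.057]
ee_rot: [[-0.697, 0.002, -0.717], [0.717, 0.0, -0.697], [-0.001, -1.0, -0.001]]
force: [-3.3, 1.0, 11.2]
opening: 0.122
```

>>> carry_out --targets '[[[0, 0, 0], [0, -0.03, 0], 255], [[0, 0, 0], [0, -0.06, 0], 255], [[0, 0, 0], [0, -0.09, 0], 255], [[0, 0, 0], [0, -0.12, 0], 255], [[0, 0, 0], [0, -0.15, 0], 255], [[0, 0, 0], [0, -0.18, 0], 255], [[0, 0, 0], [0, -0.21, 0], 255], [[0, 0, 0], [0, -0.24, 0], 255]]'

```text
t: 64.87
tool_pos: [0.6447, 0.1219, 0.057]
ee_rot: [[-0.999, 0.0, -0.041], [0.041, -0.001, -0.999], [-0.0, -1.0, 0.001]]
force: [-4.0, -1.1, 12.2]
opening: 0.123
```

```bash
./p.sh 0.6447 0.122 0.056 -55.4;  python3 -c "
from h import *
print(telemetry.get_obs()['ft_torque'])"
```

```text
t 64.87 pos [0.6447 0.1219 0.057 ] head -92.4 F [-4.  -1.1 12.2] op 10.7
 shift [0.001, 0.01, -0.001] turn [-0.0, -0.205, 0.0]
[-0.52240966  1.16633963 -0.00144294]
```

>>> carry_out --targets '[[[0, 0, 0], [0, -0.03, 0], 255], [[0, 0, 0], [0, -0.06, 0], 255], [[0, 0, 0], [0, -0.09, 0], 255], [[0, 0, 0], [0, -0.12, 0], 255], [[0, 0, 0], [0, -0.15, 0], 255], [[0, 0, 0], [0, -0.18, 0], 255], [[0, 0, 0], [0, -0.205, 0], 255], [[0, 0, 0], [0, -0.215, 0], 255]]'

```text
t: 65.53
tool_pos: [0.645, 0.121, 0.057]
ee_rot: [[-0.807, 0.0, 0.59], [-0.59, -0.002, -0.807], [0.001, -1.0, 0.002]]
force: [-1.9, -3.8, 10.9]
opening: 0.128
```

>>> carry_out --targets '[[[0, 0, 0], [0, -0.01, 0], 255], [[0, 0, 0], [0, -0.012, 0], 255], [[0, 0, 0], [0, -0.012, 0], 255], [[0, 0, 0], [0, -0.012, 0], 255], [[0, 0, 0], [0, -0.012, 0], 255], [[0, 0, 0], [0, -0.012, 0], 255], [[0, 0, 0], [0, -0.012, 0], 255], [[0, 0, 0], [0, -0.012, 0], 255]]'

```text
t: 66.2
tool_pos: [0.645, 0.121, 0.057]
ee_rot: [[-0.787, 0.0, 0.616], [-0.616, -0.002, -0.787], [0.001, -1.0, 0.002]]
force: [-2.4, -3.1, 10.7]
opening: 0.123
```

```bash
./p.sh 0.6447 0.122 0.056 -55.4;  python3 -c "
from h import *
print(telemetry.get_obs()['ft_torque'])"
```

```text
t 66.2 pos [0.645 0.121 0.057] head -51.9 F [-2.4 -3.1 10.7] op 10.7
 shift [-0.003, 0.01, -0.01] turn [-0.0, 0.019, 0.0]
[-1.12482545  0.70920513 -0.58770096]
```

>>> carry_out --targets '[[[0, -0.02, 0], [0, 0, 0], 255], [[0, -0.04, 0], [0, 0, 0], 255], [[0, -0.065, 0], [0, 0, 0], 255], [[0, -0.065, 0], [0, 0, 0], 255], [[0, -0.065, 0], [0, 0, 0], 180], [[0, -0.065, 0], [0, 0, 0], 130], [[0, -0.065, 0], [0, 0, 0], 120], [[0, -0.065, 0], [0, 0, 0], 120]]'

```text
t: 66.87
tool_pos: [0.6443, 0.1231, 0.0604]
ee_rot: [[-0.786, -0.001, 0.619], [-0.619, 0.0, -0.786], [0.001, -1.0, -0.001]]
force: [-0.6, 0.4, -0.4]
opening: 0.344
```

>>> carry_out --targets '[[[0, 0, 0], [0, 0, 0], 120], [[0, 0, 0], [0, 0, 0], 120], [[0, -0.2, 0], [0, 0, 0], 120], [[0, -0.4, 0], [0, 0, 0], 120], [[0, -0.7, 0], [0, 0, 0], 120], [[0, -1, 0], [0, 0, 0], 120], [[0, -1, 0], [0, 0, 0], 120], [[0, -1, 0], [0, 0, 0], 120]]'

```text
t: 67.53
tool_pos: [0.6459, 0.1234, 0.1639]
ee_rot: [[-0.786, 0.005, 0.619], [-0.619, 0.002, -0.786], [-0.005, -1.0, 0.001]]
force: [-0.7, -0.6, -0.6]
opening: 0.531
```

>>> carry_out --targets '[[[0.2, -0.2, 0], [0, 0, 0], 120], [[0.4, -0.3, 0], [0, 0, 0], 120], [[0.7, -0.3, 0], [0, 0, 0], 120], [[1, -0.3, 0], [0, 0, 0], 120], [[1, -0.3, 0.3], [0, 0, 0], 120], [[1, -0.3, 0.6], [0, 0, 0], 120], [[1, -0.3, 0.8], [0, 0, 0], 120], [[1, -0.3, 0.8], [0, 0, 0], 120]]'

```text
t: 68.2
tool_pos: [0.6165, -0.0046, 0.1895]
ee_rot: [[-0.788, -0.002, 0.616], [-0.616, -0.001, -0.788], [0.002, -1.0, -0.001]]
force: [0.5, 0.8, 0.1]
opening: 0.527
```

>>> carry_out --targets '[[[0.2, 0, 0], [0, 0, 0], 120], [[0.4, 0, 0.2], [0, 0, 0], 120], [[0.7, 0, 0.4], [0, 0, 0], 120], [[1, 0, 0.6], [0, 0, 0], 120], [[1, 0, 0.8], [0, 0, 0], 120], [[1, 0, 0.8], [0, 0, 0], 120], [[1, 0, 0.8], [0, 0, 0], 120], [[1, 0, 0.8], [0, 0, 0], 120]]'

```text
t: 68.87
tool_pos: [0.586, -0.1261, 0.1904]
ee_rot: [[-0.786, -0.002, 0.619], [-0.619, 0.0, -0.786], [0.001, -1.0, -0.002]]
force: [0.5, -0.3, -0.1]
opening: 0.528
```

```bash
python3 - <<'E'
from h import *
print(telemetry.get_obs()['force'])
t=shot('top','t19.png');s=shot('side','s19.png')
cv2.imwrite('pics/f24.png',cv2.resize(cv2.imread('pics/s19.png')[110:360,150:390],None,fx=2.4,fy=2.4,interpolation=cv2.INTER_CUBIC))
cv2.imwrite('pics/f25.png',cv2.resize(cv2.imread('pics/t19.png')[140:240,180:310],None,fx=5,fy=5,interpolation=cv2.INTER_CUBIC))
cv2.imwrite('pics/f26.png',cv2.resize(cv2.imread('pics/s19.png')[155:255,185:300],None,fx=5.9,fy=5.9,interpolation=cv2.INTER_CUBIC))
for n in('fresh1','done1','knob_grip','jar','carton','dish'):
  for p in (t,s): print(n,[(round(d['conf'],2),np.round(d['at'],4).tolist()) for d in models.mark_of(p,n)][:6])
E
```

```text
[ 0.54496874 -0.32003221 -0.09395826]
fresh1 [(0.52, [0.5922, -0.0442, 0.0066])]
fresh1 [(0.56, [0.586, -0.0921, 0.0076]), (0.49, [0.5994, 0.0605, 0.0066]), (0.44, [0.5913, 0.0112, 0.0089])]
done1 [(0.89, [0.4717, 0.3134, -0.0]), (0.6, [0.4687, 0.2397, 0.0027])]
done1 [(0.78, [0.4699, 0.2402, 0.0027]), (0.64, [0.4745, 0.3135, -0.001])]
knob_grip []
knob_grip [(0.51, [0.6453, 0.1203, 0.0713])]
jar [(0.85, [0.6831, -0.3503, 0.0045])]
jar [(0.66, [0.7983, 0.0302, -0.002]), (0.56, [0.582, -0.0408, 0.0073]), (0.51, [0.6845, -0.3503, -0.0003]), (0.3, [0.4827, -0.2889, -0.0013])]
carton [(0.97, [0.6844, 0.3143, 0.002])]
carton [(0.83, [0.6867, 0.3144, -0.0005]), (0.55, [0.5767, -0.0422, 0.0092])]
dish [(0.72, [0.7958, 0.0281, 0.0027])]
dish [(0.54, [0.796, 0.0324, -0.0009])]
```

View pics/f24.png

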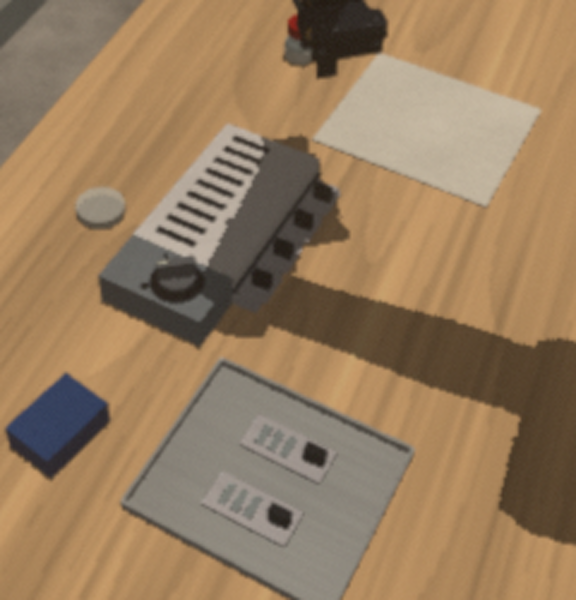

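View pics/f25.png

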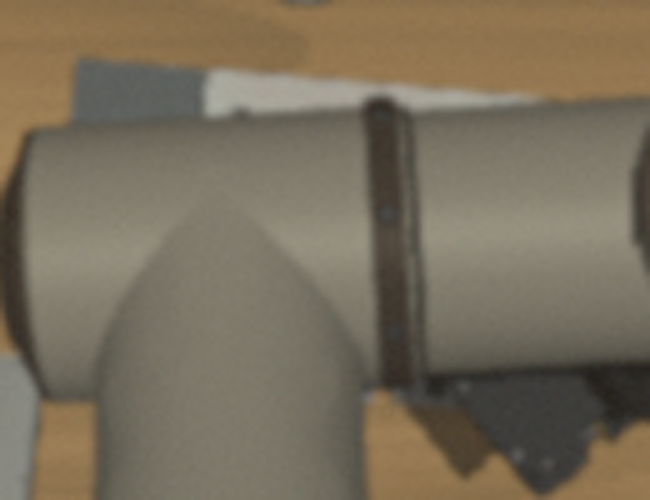

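View pics/f26.png

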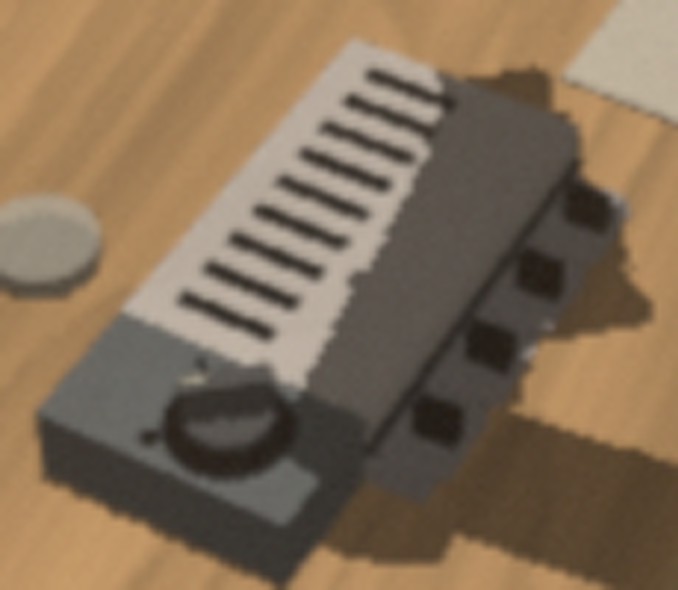

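```bash
python3 - <<'E'
from h import *
def fins(fn):
    g=cv2.cvtColor(cv2.imread('pics/'+fn),cv2.COLOR_BGR2GRAY).astype(float)
    p=optics_top
    out=[]
    for sy in(-.078,-.026,.026,.078):
        W=T2([.582,-.0168,np.radians(-5.35)],[[-.021,sy,.03]])
        u,v=proj(p,W)[0]; u0,v0=int(round(u)),int(round(v))
        q=g[v0-4:v0+6,u0-4:u0+5]
        w=np.clip(110-q,0,None); yy,xx=np.mgrid[v0-4:v0+6,u0-4:u0+5]
        w[:1]=0
        # drop the dark mouth line: only rows near the fin
        out.append((round((w*xx).sum()/w.sum(),2),round((w*yy).sum()/w.sum(),2),round(w.sum())))
    return out
optics_top=shot('top')
for f in('top0.png','t5.png','t14.png','t17.png'): print(f,fins(f))
a=cv2.imread('pics/side0.png').astype(float)[205:240,205:245];b=cv2.imread('pics/s19.png').astype(float)[205:240,205:245]
print('knob crop diff side0/s19',np.abs(a-b).mean(), 'vs stop s17',np.abs(a-cv2.imread('pics/s17.png').astype(float)[205:240,205:245]).mean())
E
```

```text
top0.png [(np.float64(nan), np.float64(nan), 0), (np.float64(nan), np.float64(nan), 0), (np.float64(247.04), np.float64(213.67), 965), (np.float64(227.63), np.float64(211.82), 1087)]
t5.png [(np.float64(nan), np.float64(nan), 0), (np.float64(nan), np.float64(nan), 0), (np.float64(nan), np.float64(nan), 0), (np.float64(nan), np.float64(nan), 0)]
t14.png [(np.float64(286.08), np.float64(216.61), 1001), (np.float64(266.73), np.float64(214.84), 796), (np.float64(247.14), np.float64(213.7), 884), (np.float64(nan), np.float64(nan), 0)]
t17.png [(np.float64(286.09), np.float64(216.6), 990), (np.float64(266.71), np.float64(214.83), 803), (np.float64(247.14), np.float64(213.72), 891), (np.float64(227.73), np.float64(211.72), 991)]
knob crop diff side0/s19 16.045714285714286 vs stop s17 15.263095238095238<stdin>:13: RuntimeWarning: invalid value encountered in scalar divide
```

>>> carry_out --targets '[[[0.3, -0.3, 0.3], [0, 0, 0], 120], [[0.6, -0.5, 0.6], [0, 0, 0], 120], [[0.9, -0.5, 0.9], [0, 0, 0], 120], [[1, -0.5, 1], [0, 0, 0], 120], [[1, -0.5, 1], [0, 0, 0], 120], [[1, -0.5, 1], [0, 0, 0], 120], [[1, -0.5, 1], [0, 0, 0], 120], [[1, -0.5, 1], [0, 0, 0], 120]]'

```text
t: 70.28
tool_pos: [0.5699, -0.2663, 0.2411]
ee_rot: [[-0.785, -0.0, 0.619], [-0.619, 0.0, -0.785], [0.0, -1.0, -0.001]]
force: [-0.4, 0.3, 0.1]
opening: 0.528
```

>>> carry_out --targets '[[[0.3, 0, 0], [0, 0, 0], 120], [[0.6, 0, 0], [0, 0, 0], 120], [[0.9, 0, 0], [0, 0, 0], 120], [[1, 0, 0], [0, 0, 0], 120], [[1, 0, 0], [0, 0, 0], 120], [[1, 0, 0], [0, 0, 0], 120], [[1, 0, 0], [0, 0, 0], 120], [[1, 0, 0], [0, 0, 0], 120]]'

```text
t: 70.95
tool_pos: [0.4923, -0.3281, 0.2412]
ee_rot: [[-0.785, 0.0, 0.62], [-0.62, 0.0, -0.785], [-0.0, -1.0, 0.0]]
force: [0.3, 0.0, 0.8]
opening: 0.532
```

```bash
python3 - <<'E'
from h import *
o=telemetry.get_obs();print(o['tool_pos'],o['t'],o['opening'])
t=shot('top','t20.png');s=shot('side','s20.png')
f=lambda n,y,x:cv2.resize(cv2.imread('pics/'+n)[y:y+45,x:x+60],None,fx=6,fy=6,interpolation=cv2.INTER_CUBIC)
c=np.vstack([np.hstack([f('side0.png',200,195),f('s20.png',200,195)]),np.hstack([f('top0.png',155,185),f('t20.png',155,185)])])
cv2.imwrite('pics/f27.png',c)
cv2.imwrite('pics/f28.png',cv2.imread('pics/t20.png'))
E
```

```text
[ 0.49225503 -0.32812601  0.24121835] 70.95 0.5317328760118439
```

View pics/f27.png

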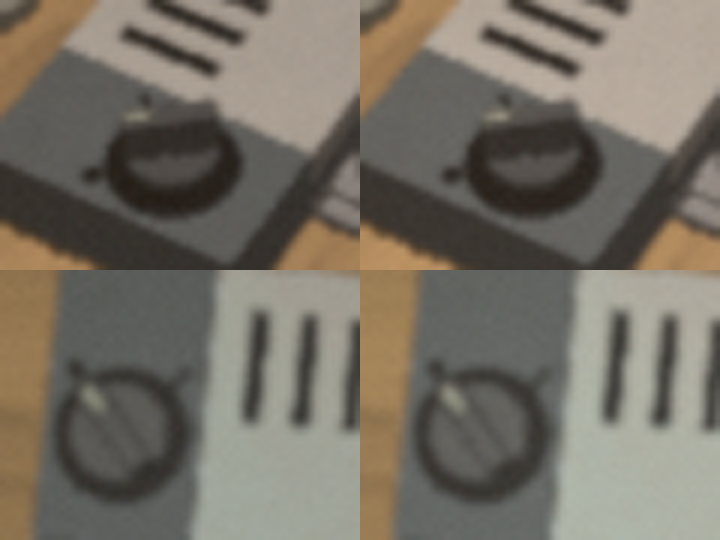

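View pics/f28.png

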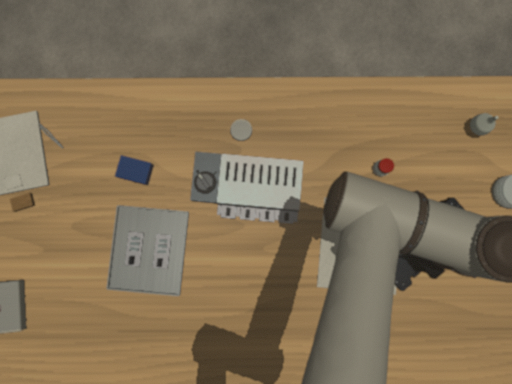

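The knob looks the same as in the first picture, at run and up. Its bar points at the dot in both views. All four slots hold a tray, the two finished trays lie flat, and the arm is clear of everything.

```bash
python3 -c "
from station import close_job
print(close_job())"
```

```text
the job is handed in; nothing more can be done
None
```

I did the whole job in the order asked and handed it in at about 71 s of the 210 s. The hand-in reports no verdict.

- **Stop:** I pushed the knob down and turned it to stop. It met the hard end, and the later pictures showed the bar at the line mark.
- **Finished trays:** I took the two finished trays out of slots 3 and 4. They lie flat, about 7 cm apart, in the steel tray.
- **Fresh trays:** I slid the four fresh trays into slots 1 to 4. Each met the stop firmly: at 11–12 N the tool moved no further.
- **Run:** I pushed and turned the knob to run, to its hard end, and let go.

**Last checks**
- The knob looks the same as in the first picture, at run and up.
- In slots 3 and 4 the fins sit within 0.3 mm of where the finished trays' fins were. Slots 1 and 2 had no such reference; their fins line up with the others to about 0.7 mm.
- The jar, carton and dish read within about 7 mm of their first readings and were never touched. The larger dish difference is within the spread of the readings.
- I saw no knocked tray and no slackened grip.

**Checks that disagreed:** A simple pixel comparison of the knob could not tell run from stop, probably because of arm shadow. I judged the knob by eye from clear pictures in both views instead. The knob-finding network found nothing in the last top picture it was given, where the arm hid the knob.

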